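# Pack, seal and dispatch a carton of sample tins

## Task

Pack every sample tin on the table into the open carton, put the lid on, and with the spring-loaded hand press rub the white seal strip down along its whole length, from the end nearest the robot to the far end, with a firm even pressure that never drives the spring solid; then stand the press back on its cork mat. After that, raise the carton's leading edge onto the step of the dispatch board and push the carton over it (tilted and slid, never carried) until it lies flat and wholly on the board inside the rails with its lid still on. Leave everything else on the table where it is.

Things in the scene. Friction and masses are not known exactly. Their poses are not given: they have to be found in the camera images.
- board: Plywood dispatch board fixed on the table, 265 (x) x 224 (y) mm, 16 mm thick; its near edge is the raised step. Origin on the table at the middle of that near edge; x runs onto the board, away from the robot. Rails 12 mm wide, 12 mm above the board, along both sides (inner faces at y = +-100 mm) and the far end (inner face at x = 253 mm).
- carton: Open, loose cardboard carton, 220 (x) x 140 (y) x 56 mm high, walls and floor 4 mm thick, about 0.4 kg empty, standing on the table just short of the board. Origin at the centre of its underside; x points to its leading (front) end, towards the board; z up. Pushed from behind over the step, it tips level by itself once its middle is past the step, if nothing then presses on its rear wall (friction there can hold the rear end down and jam it).
- front_edge (a point): Middle of the carton's lower leading edge (carton x = +110 mm, z = 0).
- rear_edge (a point): Middle of the carton's lower rear edge, nearest the robot (carton x = -110 mm, z = 0).
- lug (a point): Black lug that sticks out 46 mm from the carton's front wall: 26 mm wide (y), 18 mm tall, its underside 36 mm above the carton's underside. This point is on its centre line, 28 mm out from the wall, 45 mm above the carton's underside; axes as the carton's. It may be pinched across its width to lift the leading edge.
- lid_grip (a point): Loose cardboard lid, flat on the table at the start: plate 226 (x) x 146 (y) x 5 mm, under it a plug 190 x 110 x 8 mm that drops into the carton's mouth, on top a central black grip rib 90 (x) x 14 (y) mm, 28 mm tall. This point: centre of the rib, 14 mm above the plate's top, 27 mm above the plug's underside; 75 mm above the carton's underside when seated. z up; fits either way round.
- strip (a point): Middle of the white paper seal strip on the lid's top, 40 mm wide, running the full 226 mm of the lid along x (the rib's direction; axes as lid_grip's), its centre line 45 mm to the +y side of the rib's. This point is level with the plate's top.
- press_grip (a point): Hand press (0.15 kg), stands upright on its mat: square plastic handle 26 x 26 mm, 55 mm tall, above a rubber foot 44 (x) x 30 (y) x 12 mm on a spring. This point is in the handle, 55 mm above the underside of the foot when the spring is relaxed (handle spans 26 to 81 mm above it). z up.
- press_tip (a point): Centre of the underside of the press's rubber foot.
- press_foot (a joint): How far the press's spring is compressed (m): 0 relaxed, stop at 0.012. The spring takes about 0.9 N per mm; standing on its own weight it reads about 0.001. A proper rub is 3 to 8 mm (about 3 to 7 N).
- mat_top (a point): Centre of the top of the cork mat where the press lives: 100 x 100 mm, 4 mm thick, fixed on the table.
- tin1_center (a point): Round metal sample tin, closed, 60 mm diameter, 40 mm tall, about 70 g, upright; this point is its centre, half-way up. May be absent (None).
- tin2_center (a point): Round metal sample tin, closed, 60 mm diameter, 40 mm tall, about 70 g, upright; this point is its centre, half-way up. May be absent (None).
- tin3_center (a point): Round metal sample tin, closed, 60 mm diameter, 40 mm tall, about 70 g, upright; this point is its centre, half-way up. May be absent (None).
- tin4_center (a point): Round metal sample tin, closed, 60 mm diameter, 40 mm tall, about 70 g, upright; this point is its centre, half-way up. May be absent (None).
- tape: Bystander to be left alone: clear ring 100 mm across, 45 mm tall (roll of tape); origin at the centre of its underside.
- beaker: Bystander to be left alone: upturned metal beaker, 84 mm across, 110 mm tall; origin at the centre of its underside.
- bottle: Bystander to be left alone: bottle 64 mm across, 160 mm tall; origin at the centre of its underside.
- stapler: Bystander to be left alone: stapler 150 x 34 x 45 mm; origin at the centre of its underside.
- phone: Bystander to be left alone: black slab 150 x 72 x 12 mm; origin at the centre of its underside.
- block: Bystander to be left alone: grey stone block 90 x 60 x 50 mm; origin at the centre of its underside.
Mind the look-alikes: they are no part of the job. Leave any blue look-alike of the part that bears tin4_center alone. Leave any yellow look-alike of the part that bears tin3_center alone.

How it is judged (in metres and radians):
On the way, in this order (a step that is already met when the one before it is completed fails the run):
1. every tin present is inside the carton (x of tin1_center in the frame of carton between -0.106 and 0.106 m and y of tin1_center in the frame of carton between -0.066 and 0.066 m and z of tin1_center in the frame of carton between 0.01 and 0.05 m and x of tin2_center in the frame of carton between -0.106 and 0.106 m and y of tin2_center in the frame of carton between -0.066 and 0.066 m and z of tin2_center in the frame of carton between 0.01 and 0.05 m and x of tin3_center in the frame of carton between -0.106 and 0.106 m and y of tin3_center in the frame of carton between -0.066 and 0.066 m and z of tin3_center in the frame of carton between 0.01 and 0.05 m and x of tin4_center in the frame of carton between -0.106 and 0.106 m and y of tin4_center in the frame of carton between -0.066 and 0.066 m and z of tin4_center in the frame of carton between 0.01 and 0.05 m), for 0.3 s.
2. the lid is seated on the carton (z of lid_grip in the frame of carton between 0.069 and 0.08 m and x of lid_grip in the frame of carton between -0.02 and 0.02 m and y of lid_grip in the frame of carton between -0.02 and 0.02 m and angle between the z axis of lid_grip and the z axis of carton, either way round below 0.06 rad), for 0.3 s.
3. the press rubs the seal strip, its spring compressed more than 2.5 mm, at the end nearest the robot (all of step 2 and x of press_tip in the frame of carton between -0.102 and -0.065 m and y of press_tip in the frame of lid_grip between 0.032 and 0.058 m and z of press_tip in the frame of lid_grip between -0.017 and -0.01 m and value of joint press_foot above 0.0025 m), for 0.1 s.
4. the press rubs the seal strip, its spring compressed more than 2.5 mm, a quarter of the way along (all of step 2 and x of press_tip in the frame of carton between -0.056 and -0.024 m and y of press_tip in the frame of lid_grip between 0.032 and 0.058 m and z of press_tip in the frame of lid_grip between -0.017 and -0.01 m and value of joint press_foot above 0.0025 m), for 0.1 s.
5. the press rubs the seal strip, its spring compressed more than 2.5 mm, half-way along (all of step 2 and x of press_tip in the frame of carton between -0.016 and 0.016 m and y of press_tip in the frame of lid_grip between 0.032 and 0.058 m and z of press_tip in the frame of lid_grip between -0.017 and -0.01 m and value of joint press_foot above 0.0025 m), for 0.1 s.
6. the press rubs the seal strip, its spring compressed more than 2.5 mm, three quarters of the way along (all of step 2 and x of press_tip in the frame of carton between 0.024 and 0.056 m and y of press_tip in the frame of lid_grip between 0.032 and 0.058 m and z of press_tip in the frame of lid_grip between -0.017 and -0.01 m and value of joint press_foot above 0.0025 m), for 0.1 s.
7. the press rubs the seal strip, its spring compressed more than 2.5 mm, at the far end (all of step 2 and x of press_tip in the frame of carton between 0.065 and 0.102 m and y of press_tip in the frame of lid_grip between 0.032 and 0.058 m and z of press_tip in the frame of lid_grip between -0.017 and -0.01 m and value of joint press_foot above 0.0025 m), for 0.1 s.
8. the press stands upright on its mat again (horizontal distance between press_tip and mat_top below 0.032 m and angle between press_grip's own z axis and vertical below 0.1 rad and height (world z) of press_tip between 0 and 0.01 m), for 0.3 s.
9. the carton's leading edge is up on the step while its rear edge is still on the table (x of front_edge in the frame of board above 0.008 m and z of front_edge in the frame of board between 0.0145 and 0.05 m and height (world z) of rear_edge below 0.006 m), for 0.2 s.
At the end, for the whole second after the job is handed in: All tins present are in the carton; its lid is seated; the press stands upright on its mat, within 32 mm of the centre; the carton lies flat and at rest on the board, its rear edge 0 to 40 mm past the step, within 35 mm of the board's centre line (all of step 1 and all of step 2 and all of step 8 and x of rear_edge in the frame of board between 0 and 0.04 m and z of rear_edge in the frame of board between 0.013 and 0.019 m and z of front_edge in the frame of board between 0.013 and 0.019 m and x of front_edge in the frame of board between 0.2 and 0.26 m and y of carton in the frame of board between -0.035 and 0.035 m and linear speed of carton below 0.02 m/s and angular speed of carton below 0.1 rad/s); the robot touches nothing.
It fails at once if a bystander is moved more than 30 mm (distance of any of tape, beaker, bottle, stapler, phone, block from where it was at the start of the episode above 0.03 m).
It fails at once if the press is pushed down until its spring is nearly solid (over 10 mm) (value of joint press_foot above 0.01 m).
It fails at once if the carton is carried (its rear edge over 35 mm above the table) (height (world z) of rear_edge above 0.035 m).
It fails at once if the carton is tipped by more than 25 degrees (angle between carton's own z axis and vertical above 0.44 rad).
Of tin1, tin2, tin3, tin4 only 2 to 4 are there at a start; the rules pass over those that are not, and their reading is None.
At some moment in a run one of tin1, tin2, tin3, tin4 may be knocked a few centimetres aside while the robot is not near it.
It also fails if it takes over 210 s, if anything falls off the work surface, if the arm or the gripper's body presses on something with over 40 N, if the wrist force passes 120 N, or if a joint passes its speed limit or range.

## Robot

A 6-joint arm with a two-finger parallel gripper is mounted at the origin on the work surface. World frame = base frame: x ahead of the robot, y to its left, z up, the work surface at z = 0. Lengths are in mm, angles in rad, forces in N, time in s.
With the tool pointing down it reaches from about 325 to 900 mm from the base axis. Payload 6.1 kg.
Tool frame: the origin (TCP) lies midway between the tips of the shut fingers; the grasp point (between the pads) lies 19 mm behind it (env.grip_point_offset is the distance from the TCP to the grasp point, in mm); z points along the fingers, y is the direction in which the jaws open and shut (so a half turn about z gives the same grasp; the last joint's range is limited). The gripper opens to 85 mm and grips with 20 to 120 N. Pads are 22 mm wide; open, the fingers measure 114 mm over their backs; the gripper's body (76 mm by 85 mm) begins 54 mm behind the grasp point. The pads swing forward as they close: fully open they stand 13 mm farther back than shut.
Start: joints at [-1.333, 0.22, 1.526, -0, 1.395, -0.126], TCP at [222.385, -584.09, 231.3] pointing down, gripper open.
Joint ranges: [-2.98, 2.98], [-0.91, 2.08], [0.09, 2.57], [-1.24, 4.39], [0.2, 2.65], [-2.68, 2.68]. Speed limits (rad/s): [2.57, 2.57, 3.01, 3.14, 3.14, 3.14].

## Interface

Orientations are given as a unit quaternion [w, x, y, z].
In Python, from bench import env, imaging, hand_in gives the robot as it stands.
- The arm moves only by the tool drive_tool, never from a script. Its argument "series" is a list of rows, each a list of 6 numbers: the shift along the tool's x, y, z in m, then the turn, a rotation vector about the tool's x, y, z in degrees. In form: [[x, y, z, rx, ry, rz], ...]. A call has 1 to 12 rows; each row shifts and turns the commanded pose from where the row before left it, along the tool's axes as they then stand; what a row does not reach is not made up. A row lasts 1/10 s, in which the tool goes at most 50 mm and 8.59 degrees, less where a joint would pass 70% of its speed; a pose out of reach is approached as far as the arm can. A call with a gripper value outside its range is refused whole. "claw" is the closure in counts, from 0 (fully open) to 255 (shut), set as the call begins (left out, the last holds). The fingers move at their own pace and stop on an object; the grip force is fixed at half the most. Time passes only in rows, so rows that do not move let the fingers close. It gives the time, the measured TCP pose, the force and the opening at its end, in the units of the state.
- env.get_state(): the state, without advancing time (a new reading comes with each control period).
- imaging.grab_frame(name): name is "scene" or "side" or "wrist"; returns a dict with "img" (480x640x3 uint8, blue, green, red), "depth" (480x640 float32, mm along the optical axis (not along the pixel's ray), 0 where there is no reading), "K" (3x3 intrinsics, pixels), "dist_coeffs" ([k1, k2, p1, p2, k3] as OpenCV has them; the pictures are not rectified), "position" and "attitude" of the camera in the world; the wrist camera has in their place "tool_from_camera" (4x4, takes a point from camera to tool coordinates, whose origin is the TCP and whose axes are the flange's). Camera axes: x right, y up, looking along -z (the intrinsics and any distortion apply to the point x, -y, -z); pixel columns grow to the right and rows downward; lengths in mm; the calibration is good to about 2 mm. A picture is of the moment at which its call begins: read the wrist's pose just before it.
- hand_in(): hands the job in, once; it reports no verdict.
The state is a dict: "clock": time; "q": joint angles; "joint_vel": joint speeds; "joint_torque": joint torques, N m; "position": TCP position; "eef_rot": TCP orientation; "force": force on the tool from outside, world axes, zero at the start; "torque": the same for the moment, N m; "width": finger opening in mm.
Only numpy, scipy, OpenCV 4.12 (cv2) and the standard library are available. Lean on these libraries where they do the work, as an engineer would, in place of code of your own. Each camera call takes 0.05 s, during which the arm holds its last target. There are 200 camera calls.

## Working session

There is one attempt and no reset: what is moved stays moved. The work goes in short steps, Python scripts to look and compute and a tool call to move; the robot and the scene stay as the last step left them, time stands still between calls to the robot, and variables do not carry over. Pictures are saved under pics/ and viewed, about 12 in all and at most 16, crops included, and the job is handed in when it is done.

Besides the shell and the picture viewer there is one more tool, called after ">>>" by a JSON object that holds its "op" and its "data", one argument or row to a line. drive_tool: Moves the arm, as the interface text tells. Its arguments: {"type":"object","properties":{"series":{"type":"array","items":{"type":"array","items":{"type":"number"}}},"claw":{"type":"number"}},"required":["series"]}

```bash
mkdir -p pics; ls; cat > h.py <<'E'
import numpy as np, cv2
from bench import env, imaging, hand_in
from scipy.spatial.transform import Rotation as R
def rot(q): return R.from_quat([q[1],q[2],q[3],q[0]]).as_matrix()
def grab(name):
    s=env.get_state(); f=imaging.grab_frame(name)
    if name=='wrist':
        T=np.array(f['tool_from_camera']); Rt=rot(s['eef_rot'])
        f['R']=Rt@T[:3,:3]; f['t']=Rt@T[:3,3]+np.array(s['position'])
    else:
        f['R']=rot(f['attitude']); f['t']=np.array(f['position'])
    return f
def rays(f,px):
    u=cv2.undistortPoints(np.array(px,float).reshape(-1,1,2),np.array(f['K']),np.array(f['dist_coeffs'])).reshape(-1,2)
    return np.c_[u[:,0],-u[:,1],-np.ones(len(u))]@f['R'].T
def onplane(f,px,z):
    d=rays(f,px); return f['t']+d*((z-f['t'][2])/d[:,2])[:,None]
def proj(f,P):
    c=(np.atleast_2d(P)-f['t'])@f['R']; c=c*[1,-1,-1]
    return cv2.projectPoints(c,np.zeros(3),np.zeros(3),np.array(f['K']),np.array(f['dist_coeffs']))[0].reshape(-1,2)
def cloud(f):
    v,u=np.mgrid[:480,:640]; px=np.c_[u.ravel(),v.ravel()]
    d=rays(f,px); dep=f['depth'].ravel()
    P=f['t']+d*dep[:,None]; P[dep==0]=np.nan
    return P.reshape(480,640,3)
E
python3 - <<'E'
from h import *
print(env.get_state()); print(env.grip_point_offset)
for n in ['scene','side','wrist']:
    f=grab(n); cv2.imwrite(f'pics/{n}0.png',f['img']); print(n,f['t'],f['R'].tolist(),np.array(f['K']).tolist(),f['dist_coeffs'])
    np.save(f'pics/{n}0.npy',f,allow_pickle=True)
E
```

```text
pics
{'clock': 0.0, 'q': array([-1.33311406e+00,  2.21228148e-01,  1.52763650e+00, -1.80233130e-05,
        1.39469577e+00, -1.26134103e-01]), 'joint_vel': array([-0.0013844 , -0.0015244 , -0.00011524,  0.00122756, -0.00140589,
       -0.00066043]), 'joint_torque': array([-1.33747006e-03, -4.96896172e+01, -3.89398241e+01, -2.47733888e-04,
        1.09637267e-02,  4.13565544e-05]), 'position': array([ 222.22679753, -583.49843052,  230.1845576 ]), 'eef_rot': array([-9.81854557e-04,  9.83499517e-01,  1.80908074e-01, -6.37034314e-05]), 'force': array([-0.03755599,  0.98635275, -0.02170314]), 'torque': array([ 0.01459066, -0.01924623, -0.04154928]), 'width': 85.4536973419639}
18.700000000000003
scene [1370.53609401  205.14924072  759.93978521] [[-0.2138505050240435, -0.6269930778596703, 0.7490978853374362], [0.9767124556460239, -0.12362310529216425, 0.17535708375721804], [-0.017341870916226687, 0.7691534360281956, 0.6388288122487471]] [[447.0895862639483, 0.0, 324.32998147629644], [0.0, 447.0895862639483, 252.82731102538375], [0.0, 0.0, 1.0]] [-0.05690691  0.          0.          0.          0.        ]
side [125.10137333 918.19135948 904.66217971] [[-0.9124333507565371, 0.2530841101855179, -0.3215801822233506], [-0.40909421072209584, -0.5840026896866349, 0.7011296493462831], [-0.010358917938866757, 0.7712906660983141, 0.6363987753042546]] [[464.2454650044814, 0.0, 323.91413302161607], [0.0, 464.2454650044814, 234.5164577058946], [0.0, 0.0, 1.0]] [-0.1186201  0.         0.         0.         0.       ]
wrist [ 295.98446524 -556.18094253  371.86871559] [[0.35632746516670927, 0.8897975382045545, 0.2851159037531575], [-0.9343610275271581, 0.33948154868004576, 0.1082670233459319], [-0.00045585771748751894, -0.3049797027851358, 0.952358741799974]] [[388.8317603890101, 0.0, 321.72102121543605], [0.0, 388.8317603890101, 238.16491219743924], [0.0, 0.0, 1.0]] [-0.00678802  0.          0.          0.          0.        ]
```

View pics/scene0.png

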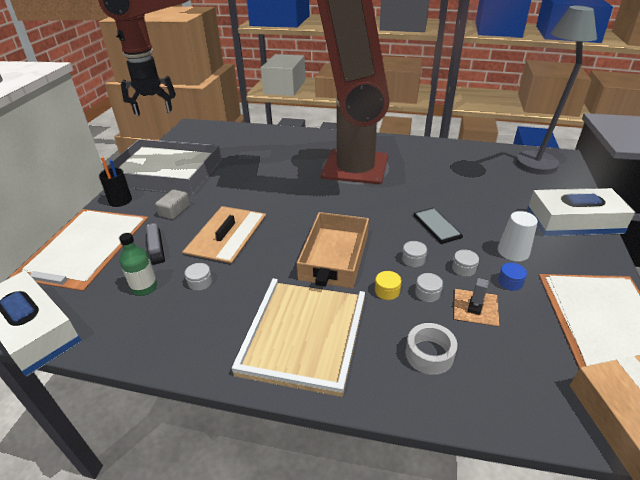

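View pics/side0.png

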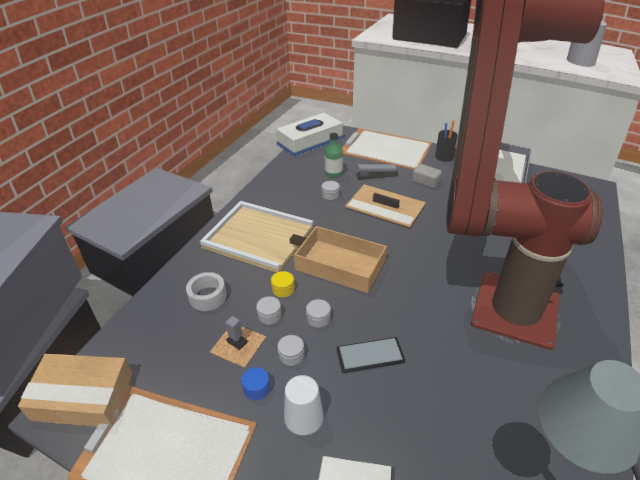

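Both views show four silver tins at scene pixels (198,276), (414,253), (466,263) and (429,287). The look-alikes to avoid are the yellow tin (388,285) and the blue tin (512,276). The tape is at (431,347), the beaker at (517,236), the carton at (335,250) and the board at (305,335). The lid is at (225,235) with its rib, and the press stands on its mat at (478,300).

```bash
python3 - <<'E'
from h import *
F={n:np.load(f'pics/{n}0.npy',allow_pickle=True).item() for n in ['scene','side']}
seeds={'scene':dict(A=(198,276),B=(414,253),C=(466,263),D=(429,287),yel=(388,285),blu=(512,276)),
'side':dict(A=(331,190),B=(318,314),C=(291,350),D=(269,311),yel=(283,285),blu=(256,384))}
for n,f in F.items():
    P=cloud(f)
    for k,(u,v) in seeds[n].items():
        Q=P[v-22:v+22,u-22:u+22].reshape(-1,3); m=(Q[:,2]>33)&(Q[:,2]<48)
        Q=Q[m]; c=np.median(Q,0); Q=Q[np.linalg.norm(Q[:,:2]-c[:2],axis=1)<36]
        (cx,cy),r=cv2.minEnclosingCircle(Q[:,:2].astype(np.float32))
        print(n,k,'mean',Q.mean(0).round(1),'circ',round(cx,1),round(cy,1),round(r,1),len(Q))
    # heights map rectangles
    def rect(name,box,lo,hi):
        u0,v0,u1,v1=box; Q=P[v0:v1,u0:u1].reshape(-1,3); Q=Q[(Q[:,2]>lo)&(Q[:,2]<hi)]
        r=cv2.minAreaRect(Q[:,:2].astype(np.float32)); print(n,name,np.round(r[0],1),np.round(r[1],1),round(r[2],2),'med z',np.median(Q[:,2]).round(1),len(Q)); 
    if n=='scene':
        rect('cartonrim',(290,205,380,290),50,62); rect('rib',(205,205,250,245),24,50); rect('lid',(180,200,270,265),9,20)
        rect('presstop',(465,270,495,300),75,95); rect('board',(225,270,375,395),10,22); rect('rails',(225,270,375,395),25,33);rect('mat',(450,285,502,328),2,7);rect('lug',(308,262,340,287),35,60)
    else:
        rect('cartonrim',(285,220,395,292),50,62); rect('rib',(370,190,402,212),24,50); rect('lid',(340,182,430,225),9,20)
        rect('presstop',(220,310,250,340),75,95); rect('board',(195,195,320,272),10,22);rect('rails',(195,195,320,272),25,33); rect('mat',(205,320,270,365),2,7);rect('lug',(285,230,308,248),35,60)
E
```

```text
scene A mean [ 654.7 -281.4   39.8] circ 652.5 -284.5 31.6 350
scene B mean [466.4 229.8  39.9] circ 463.3 229.9 29.7 307
scene C mean [476.3 356.9  39.8] circ 473.1 357.0 31.0 344
scene D mean [583.1 270.2  39.8] circ 579.3 270.7 30.9 385
scene yel mean [594.2 175.9  39.9] circ 590.9 175.4 31.0 390
scene blu mean [505.3 467.7  39.6] circ 502.8 469.2 31.5 366
scene cartonrim [507.3  25.3] [141.  271.6] 88.79 med z 55.2 694
scene rib [ 458.6 -290.5] [17.5 90.5] 86.16 med z 39.3 205
scene lid [ 452.  -345.8] [260.3 233.2] 85.44 med z 13.9 2432
scene presstop [610.1 380.2] [26.5 27.3] 78.48 med z 82.9 132
scene board [720.8  13. ] [225.4 355.5] 89.6 med z 16.2 8690
scene rails [729.5  12.6] [225.9 337.1] 89.54 med z 27.9 1878
scene mat [594.8 385.1] [150.7 122.7] 0.29 med z 3.8 1004
scene lug [615.8  18.5] [77.8 53.9] 85.03 med z 52.7 408
side A mean [ 651.5 -280.6   37.8] circ 651.7 -285.6 33.0 154
side B mean [460.2 231.5  37.9] circ 461.2 230.7 31.7 372
side C mean [469.6 358.6  38.6] circ 471.8 357.2 31.6 468
side D mean [576.2 272.4  37.7] circ 576.8 270.7 31.2 357
side yel mean [586.5 181.8  38.1] circ 588.1 177.9 28.6 246
side blu mean [499.  469.7  38.4] circ 498.7 468.1 30.6 536
side cartonrim [508.3  25. ] [147.4 267.2] 89.63 med z 53.2 543
side rib [ 456.7 -291.7] [24.8 89.4] 85.41 med z 35.7 168
side lid [ 452.  -347.1] [268.4 228.2] 85.16 med z 11.8 1498
side presstop [607.7 379.7] [27.2 28.9] 78.05 med z 82.1 121
side board [709.9  14.3] [228.3 375.8] 89.97 med z 14.5 3732
side rails [708.3  12.1] [377.9 230.4] 0.27 med z 26.9 631
side mat [610.4 379.2] [165.1 133.1] 26.04 med z 3.4 718
side lug [612.9  27.4] [40.6 54.8] 67.41 med z 51.6 181
```

>>> {"op": "drive_tool", "data": {
  "series": [
    [0, 0, 0, 0, 0, -7.68],
    [0, 0, 0, 0, 0, -7.68],
    [0, 0, 0, 0, 0, -7.68],
    [0, 0, 0, 0, 0, -7.68],
    [0, 0, 0, 0, 0, -7.68],
    [0, 0, 0, 0, 0, -7.68],
    [0, 0, 0, 0, 0, -7.68],
    [0, 0, 0, 0, 0, -7.68],
    [0, 0, 0, 0, 0, -7.68]
  ],
  "claw": 0
}}

```text
clock: 1.05
position: [222.3, -583.8, 230.8]
eef_rot: [-0.0, 0.705, 0.709, 0.0]
force: [-0.1, 0.9, -1.2]
width: 85.2
```

>>> {"op": "drive_tool", "data": {
  "series": [
    [0.0334, 0.0278, -0.0119, 0, 0, 0],
    [0.0334, 0.0278, -0.0119, 0, 0, 0],
    [0.0334, 0.0278, -0.0119, 0, 0, 0],
    [0.0334, 0.0278, -0.0119, 0, 0, 0],
    [0.0334, 0.0278, -0.0119, 0, 0, 0],
    [0.0334, 0.0278, -0.0119, 0, 0, 0],
    [0.0334, 0.0278, -0.0119, 0, 0, 0],
    [0.0334, 0.0278, -0.0119, 0, 0, 0],
    [0.0334, 0.0278, -0.0119, 0, 0, 0],
    [0.0334, 0.0278, -0.0119, 0, 0, 0],
    [0, 0, 0, 0, 0, 0],
    [0, 0, 0, 0, 0, 0]
  ]
}}

```text
clock: 2.25
position: [501.0, -249.5, 350.2]
eef_rot: [0.0, 0.706, 0.708, -0.0]
force: [0.1, -0.4, -0.5]
width: 85.2
```

```bash
python3 - <<'E'
from h import *
s=env.get_state(); print(s['clock'],s['position'],s['eef_rot'],s['force'],s['width'])
f=grab('wrist'); cv2.imwrite('pics/w1.png',f['img']); np.save('pics/w1.npy',f,allow_pickle=True)
E
```

```text
2.25 [ 501.01473583 -249.48483668  350.21835404] [ 3.38409212e-05  7.06439216e-01  7.07773687e-01 -2.01436136e-04] [ 0.09748242 -0.3531492  -0.46821148] 85.22404934615679
```

View pics/w1.png

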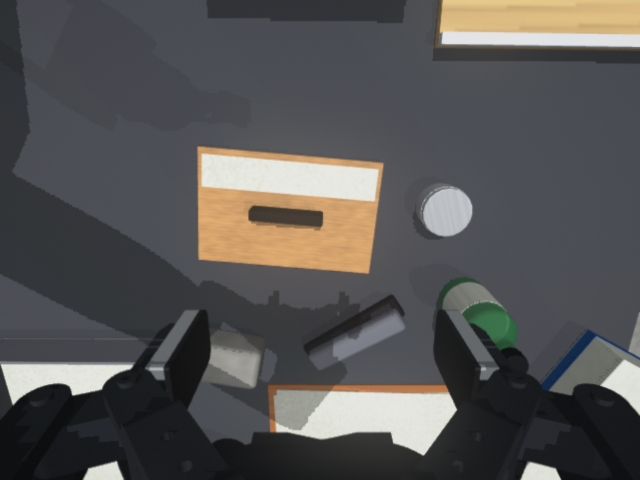

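The wrist view has image right as +x and up as +y. Tin A is at (445,211), the bottle close to it at (480,310), the lid's rib at (286,216), and the strip at (290,178) on the +y side.

```bash
cat >> h.py <<'E'
def topfit(P,xy,rad,lo,hi):
    Q=P.reshape(-1,3); m=(np.hypot(Q[:,0]-xy[0],Q[:,1]-xy[1])<rad)&(Q[:,2]>lo)&(Q[:,2]<hi)
    Q=Q[m]; 
    return Q, cv2.minEnclosingCircle(Q[:,:2].astype(np.float32)), cv2.minAreaRect(Q[:,:2].astype(np.float32))
E
python3 - <<'E'
from h import *
f=np.load('pics/w1.npy',allow_pickle=True).item(); P=cloud(f)
for n,xy,rad,lo,hi in [('A',(652,-284),45,35,46),('rib',(458,-291),60,30,50),('lid',(452,-291),160,8,22),('bottle',(620,-400),120,60,175)]:
    Q,c,r=topfit(P,xy,rad,lo,hi); print(n,len(Q),Q.mean(0).round(1),np.round(c[0],1),round(c[1],1),[np.round(r[0],1),np.round(r[1],1),round(r[2],2)])
h=cv2.cvtColor(f['img'],cv2.COLOR_BGR2HSV)
m=np.zeros((480,640),np.uint8); m[140:280,185:395]=255
m&=((P[...,2]>8)&(P[...,2]<22)).astype(np.uint8)*255
w=cv2.morphologyEx(m&(h[...,1]<60).astype(np.uint8)*255&(h[...,2]>150).astype(np.uint8)*255,cv2.MORPH_OPEN,np.ones((3,3)))
for nm,mm in (('lid',m),('strip',w)):
    c=max(cv2.findContours(mm,0,2)[0],key=cv2.contourArea)
    W=onplane(f,c.reshape(-1,2),13)[:,:2].astype(np.float32); r=cv2.minAreaRect(W); print(nm,r)
# tin circle by pixels
g=((P[...,2]>30)&(P[...,2]<46)).astype(np.uint8)*255; g[:180]=0;g[245:]=0;g[:,:405]=0;g[:,485:]=0
c=max(cv2.findContours(g,0,2)[0],key=cv2.contourArea); W=onplane(f,c.reshape(-1,2),40)[:,:2].astype(np.float32); print('A pix',cv2.minEnclosingCircle(W),W.mean(0))
E
```

```text
A 1895 [ 651.6 -284.    39.2] [ 652.3 -285. ] 30.0 [array([ 652.2, -284.7]), array([58.7, 59. ]), 8.36]
rib 954 [ 457.8 -291.2   39.3] [ 457.9 -291.6] 44.9 [array([ 457.9, -292.5]), array([14.7, 89.5]), 84.97]
lid 18894 [ 457.4 -288.6   12.4] [ 457.4 -292.7] 134.0 [array([ 457.4, -292.9]), array([147. , 226.7]), 85.11]
bottle 2249 [ 693.8 -395.8  110.7] [ 697.  -404.6] 29.7 [array([ 699.5, -399.2]), array([32.9, 56.7]), 64.93]
lid ((457.7261962890625, -292.1575622558594), (146.38107299804688, 225.73085021972656), 85.0936508178711)
strip ((462.21856689453125, -247.38722229003906), (40.482757568359375, 215.10049438476562), 85.09115600585938)
A pix ((650.3140258789062, -284.00384521484375), 31.193641662597656) [ 648.6059  -281.21466]
```

>>> {"op": "drive_tool", "data": {
  "series": [
    [-0.005, 0.0216, 0.0286, 0, 0, 0],
    [-0.005, 0.0216, 0.0286, 0, 0, 0],
    [-0.005, 0.0216, 0.0286, 0, 0, 0],
    [-0.005, 0.0216, 0.0286, 0, 0, 0],
    [-0.005, 0.0216, 0.0286, 0, 0, 0],
    [-0.005, 0.0216, 0.0286, 0, 0, 0],
    [-0.005, 0.0216, 0.0286, 0, 0, 0],
    [0, 0, 0.036, 0, 0, 0],
    [0, 0, 0.036, 0, 0, 0],
    [0, 0, 0.036, 0, 0, 0],
    [0, 0, 0.036, 0, 0, 0],
    [0, 0, 0, 0, 0, 0]
  ]
}}

```text
clock: 3.5
position: [645.3, -284.3, -2.0]
eef_rot: [-0.007, 0.708, 0.706, -0.002]
force: [-1.6, 0.6, -1.4]
width: 85.2
```

>>> {"op": "drive_tool", "data": {
  "series": [
    [0, 0, 0, 0, 0, 0],
    [0, 0, 0, 0, 0, 0],
    [0, 0, 0, 0, 0, 0],
    [0, 0, 0, 0, 0, 0],
    [0, 0, 0, 0, 0, 0],
    [0, 0, 0, 0, 0, 0]
  ],
  "claw": 255
}}

```text
clock: 4.1
position: [653.5, -286.7, 9.3]
eef_rot: [0.002, 0.707, 0.707, 0.0]
force: [-0.9, -1.5, 6.7]
width: 58.0
```

>>> {"op": "drive_tool", "data": {
  "series": [
    [0, 0, -0.02, 0, 0, 0],
    [0, 0, -0.03, 0, 0, 0],
    [0, 0, -0.03, 0, 0, 0],
    [0.028, -0.0115, -0.015, 0, 0, 0],
    [0.028, -0.0115, -0.015, 0, 0, 0],
    [0.028, -0.0115, -0.015, 0, 0, 0],
    [0.028, -0.0115, -0.015, 0, 0, 0],
    [0.028, -0.0115, -0.015, 0, 0, 0],
    [0.028, -0.0115, -0.015, 0, 0, 0],
    [0.028, -0.0115, -0.015, 0, 0, 0],
    [0.028, -0.0115, -0.015, 0, 0, 0],
    [0, 0, 0, 0, 0, 0]
  ]
}}

```text
clock: 5.3
position: [560.2, -58.3, 210.2]
eef_rot: [0.002, 0.706, 0.708, 0.002]
force: [0.4, -1.5, -0.4]
width: 58.4
```

```bash
python3 - <<'E'
from h import *
s=env.get_state(); print(s['clock'],s['position'],s['eef_rot'],s['force'],s['width'])
f=grab('wrist'); cv2.imwrite('pics/w2.png',f['img']); np.save('pics/w2.npy',f,allow_pickle=True)
f=grab('wrist');np.save('pics/w2b.npy',f,allow_pickle=True)
P=cloud(f)
Q,c,r=topfit(P,(480,25),145,48,62); print('rim',len(Q),np.nanpercentile(Q,[1,50,99],0).round(1).tolist(),np.round(r[0],1),np.round(r[1],1),r[2])
E
```

```text
5.3 [560.21975982 -58.3187078  210.23538782] [0.00170919 0.70612513 0.70808284 0.00175344] [ 0.41508161 -1.51368195 -0.36396327] 58.41771962216268
rim 7542 [[376.5, -46.2, 48.2], [528.9, 17.5, 54.1], [623.3, 90.9, 56.4]] [500.4  22.7] [138.2 249.2] 89.33638000488281
```

View pics/w2.png

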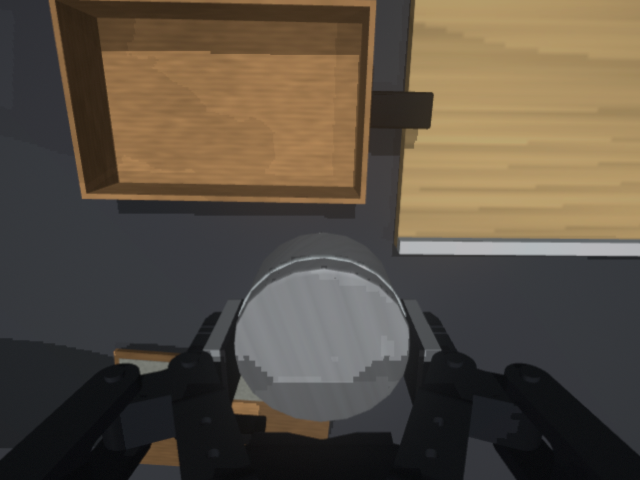

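Tin A is held between the pads. The carton rim spans about (85,205) to (370,5), the lug is at (400,108), and the board's near edge runs along u≈405.

```bash
python3 - <<'E'
from h import *
f=np.load('pics/w2b.npy',allow_pickle=True).item(); P=cloud(f); Q=P.reshape(-1,3)
def st(n,m,ax): 
    q=Q[m]; print(n,m.sum(), np.percentile(q[:,ax],[0.5,2,50,98,99.5]).round(1))
rim=(Q[:,2]>53)&(Q[:,2]<59)
for lo,hi in [(-40,-10),(50,90)]:
    st(f'carton x for y in {lo,hi}',rim&(Q[:,1]>lo)&(Q[:,1]<hi)&(Q[:,0]>350)&(Q[:,0]<610),0)
for lo,hi in [(390,440),(440,500),(500,570)]:
    st(f'carton y for x in {lo,hi}',rim&(Q[:,0]>lo)&(Q[:,0]<hi)&(Q[:,1]>-80)&(Q[:,1]<130),1)
lug=(Q[:,2]>46)&(Q[:,2]<60)&(Q[:,0]>605)&(Q[:,0]<660)&(Q[:,1]>-30)&(Q[:,1]<80)
st('lug y',lug,1); st('lug x',lug,0); print('lug z',np.median(Q[lug],0))
b=(Q[:,2]>12)&(Q[:,2]<20)
for lo,hi in [(-70,-30),(60,100)]: st(f'board x y{lo}',b&(Q[:,1]>lo)&(Q[:,1]<hi)&(Q[:,0]>600),0)
r=(Q[:,2]>24)&(Q[:,2]<32)&(Q[:,1]<-50)&(Q[:,1]>-120)
for lo,hi in [(630,680),(700,760)]: st(f'rail y x{lo}',r&(Q[:,0]>lo)&(Q[:,0]<hi),1)
tin=(np.hypot(Q[:,0]-560,Q[:,1]+60)<60)&(Q[:,2]>200)&(Q[:,2]<300)
print('tin top z',np.percentile(Q[tin],[5,50,95],0).round(1).tolist())
# other rail and full board from scene cam
s=np.load('pics/scene0.npy',allow_pickle=True).item(); S=cloud(s).reshape(-1,3)
r=(S[:,2]>25)&(S[:,2]<32)&(S[:,0]>640)&(S[:,0]<860)
for sg in (1,-1):
    q=S[r&(sg*(S[:,1]-13)>60)&(sg*(S[:,1]-13)<140)]
    for lo,hi in [(640,720),(760,860)]:
        k=(q[:,0]>lo)&(q[:,0]<hi); print('rail',sg,lo,np.median(q[k],0).round(1))
S=S[np.isfinite(S[:,0])]
q=S[(S[:,2]>8)&(S[:,2]<20)&(abs(S[:,1]-380)<100)]
E
```

```text
carton x for y in (-40, -10) 503 [375.5 375.8 380.2 595.5 595.7]
carton x for y in (50, 90) 1024 [376.8 377.5 553.9 597.1 597.3]
carton y for x in (390, 440) 366 [-44.9 -44.7 -42.3 -40.1 -40. ]
carton y for x in (440, 500) 440 [-45.6 -45.5 -43.2 -41.  -40.7]
carton y for x in (500, 570) 638 [-47.  -46.8 -43.8  90.2  90.4]
lug y 1891 [ 9.1  9.8 22.4 34.6 34.8]
lug x 1891 [605.2 605.7 623.5 641.3 642. ]
lug z [623.53243113  22.38114465  52.99264335]
board x y-70 10734 [631.4 634.4 735.6 837.9 842.7]
board x y60 12966 [632.4 635.  720.1 806.  810.3]
rail y x630 779 [-99.2 -99.  -92.9 -87.3 -87.1]
rail y x700 945 [-100.1  -99.9  -93.6  -87.8  -87.6]
tin top z [[506.8, -71.3, 229.2], [560.4, -48.9, 265.9], [613.8, -31.8, 293.6]]
rail 1 640 [683.5 119.6  28.2]
rail 1 760 [812.7 118.7  28. ]
rail -1 640 [680.4 -91.5  28.4]
rail -1 760 [811.6 -93.6  27.9]
```

>>> {"op": "drive_tool", "data": {
  "series": [
    [0.0235, -0.0122, 0, 0, 0, 0],
    [0.0235, -0.0122, 0, 0, 0, 0],
    [0, 0, 0.034, 0, 0, 0],
    [0, 0, 0.034, 0, 0, 0],
    [0, 0, 0.034, 0, 0, 0],
    [0, 0, 0.034, 0, 0, 0],
    [0, 0, 0.03, 0, 0, 0],
    [0, 0, 0.016, 0, 0, 0],
    [0, 0, 0.008, 0, 0, 0],
    [0, 0, 0.002, 0, 0, 0],
    [0, 0, 0, 0, 0, 0],
    [0, 0, 0, 0, 0, 0]
  ]
}}

```text
clock: 6.6
position: [536.2, -14.8, 14.6]
eef_rot: [0.001, 0.708, 0.707, 0.0]
force: [0.2, -0.1, -1.0]
width: 58.4
```

>>> {"op": "drive_tool", "data": {
  "series": [
    [0, 0, 0, 0, 0, 0],
    [0, 0, 0, 0, 0, 0],
    [0, 0, 0, 0, 0, 0]
  ],
  "claw": 45
}}

```text
clock: 6.9
position: [536.0, -14.4, 14.5]
eef_rot: [0.0, 0.707, 0.707, 0.0]
force: [0.5, -1.0, 0.1]
width: 70.5
```

>>> {"op": "drive_tool", "data": {
  "series": [
    [0, 0, -0.02, 0, 0, 0],
    [0, 0, -0.04, 0, 0, 0],
    [0, 0, -0.045, 0, 0, 0],
    [0, 0, -0.045, 0, 0, 0],
    [0.036, -0.006, -0.016, 0, 0, 0],
    [0.036, -0.006, -0.016, 0, 0, 0],
    [0.036, -0.006, -0.016, 0, 0, 0],
    [0.036, -0.006, -0.016, 0, 0, 0],
    [0.036, -0.006, -0.016, 0, 0, 0],
    [0.036, -0.006, -0.016, 0, 0, 0],
    [0, 0, 0, 0, 0, 0],
    [0, 0, 0, 0, 0, 0]
  ]
}}

```text
clock: 8.1
position: [499.6, 202.3, 260.5]
eef_rot: [0.0, 0.707, 0.708, 0.0]
force: [-0.5, -1.4, -0.9]
width: 70.3
```

```bash
cat >> h.py <<'E'
def rep():
    s=env.get_state(); print(round(s['clock'],2),np.round(s['position'],1),np.round(s['eef_rot'],4),np.round(s['force'],1),round(s['width'],1))
E
python3 - <<'E'
from h import *
rep(); f=grab('wrist'); cv2.imwrite('pics/w3.png',f['img']); np.save('pics/w3.npy',f,allow_pickle=True)
P=cloud(f)
for n,xy,rad,lo,hi in [('B',(462,230),45,34,46),('C',(472,357),45,34,46),('D',(578,270),45,34,46),('yel',(590,177),45,34,46),('A',(536,-13),45,38,50),('press',(609,380),40,72,95),('bottle',(630,-400),0,0,0)][:6]:
    try:
        Q,c,r=topfit(P,xy,rad,lo,hi); print(n,len(Q),Q.mean(0).round(1),np.round(c[0],1),round(c[1],1),np.round(r[1],1),round(r[2],1))
    except Exception as e: print(n,'none')
E
```

```text
8.1 [499.6 202.3 260.5] [5.000e-04 7.065e-01 7.077e-01 3.000e-04] [-0.5 -1.4 -0.9] 70.3
B 3204 [462. 229.  39.] [461.6 228.2] 30.0 [58.4 58.2] 89.1
C 3422 [472.8 350.4  38.7] [472.4 356.3] 29.9 [43.  59.3] 89.8
D 3565 [579.2 270.3  39. ] [579.7 269.7] 30.0 [59.1 59.2] 90.0
yel 2850 [590.5 175.2  39.1] [591. 174.] 30.0 [58.7 59.1] 6.4
A 2357 [536.4 -15.9  43.3] [535.8 -22. ] 39.6 [61.9 68. ] 89.3
press 0 [nan nan nan] [0. 0.] 0.0 [0. 0.] 0.0<stdin>:6: RuntimeWarning: Mean of empty slice.
  ret = um.true_divide(
```

View pics/w3.png

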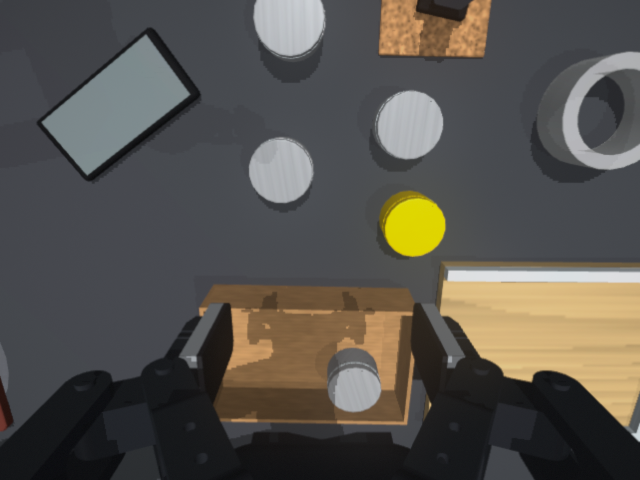

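Tin A sits in the carton at (353,385). The next tins are B (281,170), D (409,125) and C (289,20), with the yellow one at (414,225) left alone.

>>> {"op": "drive_tool", "data": {
  "series": [
    [0.0131, -0.0189, 0.03, 0, 0, 0],
    [0.0131, -0.0189, 0.03, 0, 0, 0],
    [0, 0, 0.04, 0, 0, 0],
    [0, 0, 0.04, 0, 0, 0],
    [0, 0, 0.04, 0, 0, 0],
    [0, 0, 0.04, 0, 0, 0],
    [0, 0, 0.022, 0, 0, 0],
    [0, 0, 0.01, 0, 0, 0],
    [0, 0, 0.003, 0, 0, 0],
    [0, 0, 0, 0, 0, 0],
    [0, 0, 0, 0, 0, 0]
  ],
  "claw": 0
}}

```text
clock: 9.25
position: [463.3, 228.1, 6.6]
eef_rot: [0.001, 0.707, 0.707, 0.001]
force: [1.7, -0.0, 0.3]
width: 85.3
```

>>> {"op": "drive_tool", "data": {
  "series": [
    [0, 0, 0, 0, 0, 0],
    [0, 0, 0, 0, 0, 0],
    [0, 0, 0, 0, 0, 0],
    [0, 0, 0, 0, 0, 0],
    [0, 0, 0, 0, 0, 0]
  ],
  "claw": 255
}}

```text
clock: 9.75
position: [463.1, 228.4, 6.7]
eef_rot: [0.001, 0.707, 0.707, 0.001]
force: [-0.8, -0.9, 7.2]
width: 58.1
```

>>> {"op": "drive_tool", "data": {
  "series": [
    [0, 0, -0.025, 0, 0, 0],
    [0, 0, -0.035, 0, 0, 0],
    [0, 0, -0.04, 0, 0, 0],
    [-0.0394, -0.0045, 0, 0, 0, 0],
    [-0.0394, -0.0045, 0, 0, 0, 0],
    [-0.0394, -0.0045, 0, 0, 0, 0],
    [-0.0394, -0.0045, 0, 0, 0, 0],
    [-0.0394, -0.0045, 0, 0, 0, 0],
    [-0.0394, -0.0045, 0, 0, 0, 0],
    [0, 0, 0, 0, 0, 0],
    [0, 0, 0, 0, 0, 0]
  ]
}}

```text
clock: 10.85
position: [434.8, -9.0, 105.4]
eef_rot: [0.0, 0.708, 0.706, 0.0]
force: [0.1, 0.0, -1.4]
width: 58.2
```

>>> {"op": "drive_tool", "data": {
  "series": [
    [0, 0, 0.035, 0, 0, 0],
    [0, 0, 0.03, 0, 0, 0],
    [0, 0, 0.015, 0, 0, 0],
    [0, 0, 0.008, 0, 0, 0],
    [0, 0, 0.003, 0, 0, 0],
    [0, 0, 0, 0, 0, 0],
    [0, 0, 0, 0, 0, 0]
  ]
}}

```text
clock: 11.55
position: [435.8, -8.3, 15.1]
eef_rot: [0.001, 0.707, 0.707, 0.001]
force: [1.1, 0.2, -1.1]
width: 58.2
```

>>> {"op": "drive_tool", "data": {
  "series": [
    [0, 0, 0, 0, 0, 0],
    [0, 0, 0, 0, 0, 0],
    [0, 0, 0, 0, 0, 0]
  ],
  "claw": 45
}}

```text
clock: 11.85
position: [435.2, -8.6, 14.6]
eef_rot: [0.0, 0.707, 0.707, 0.0]
force: [-0.6, -0.2, -0.4]
width: 70.5
```

>>> {"op": "drive_tool", "data": {
  "series": [
    [0, 0, -0.03, 0, 0, 0],
    [0, 0, -0.045, 0, 0, 0],
    [0, 0, -0.045, 0, 0, 0],
    [0.0398, 0.0206, -0.006, 0, 0, 0],
    [0.0398, 0.0206, -0.006, 0, 0, 0],
    [0.0398, 0.0206, -0.006, 0, 0, 0],
    [0.0398, 0.0206, -0.006, 0, 0, 0],
    [0.0398, 0.0206, -0.006, 0, 0, 0],
    [0.0398, 0.0206, -0.006, 0, 0, 0],
    [0.0398, 0.0206, -0.006, 0, 0, 0],
    [0, 0, 0, 0, 0, 0],
    [0, 0, 0, 0, 0, 0]
  ]
}}

```text
clock: 13.05
position: [579.0, 270.8, 175.5]
eef_rot: [-0.0, 0.707, 0.707, -0.001]
force: [0.3, -0.7, -0.3]
width: 70.3
```

```bash
cat >> h.py <<'E'
def tops(P,items):
    for n,xy,rad,lo,hi in items:
        try:
            Q,c,r=topfit(P,xy,rad,lo,hi); print(n,len(Q),Q.mean(0).round(1),np.round(c[0],1),round(c[1],1),np.round(r[0],1),np.round(r[1],1),round(r[2],1))
        except Exception as e: print(n,'none')
E
python3 - <<'E'
from h import *
rep(); f=grab('wrist'); cv2.imwrite('pics/w4.png',f['img']); np.save('pics/w4.npy',f,allow_pickle=True)
tops(cloud(f),[('C',(472,357),45,34,46),('D',(578,270),45,34,46),('press',(609,380),30,72,95),('foot',(609,380),35,8,22)])
f=grab('scene'); np.save('pics/s4.npy',f,allow_pickle=True); tops(cloud(f),[('B',(436,-8),40,38,48),('A',(536,-12),40,38,48)])
E
```

```text
13.05 [579.  270.8 175.5] [-1.000e-04  7.068e-01  7.075e-01 -5.000e-04] [ 0.3 -0.7 -0.3] 70.3
C 6401 [473.7 357.3  38.8] [472.8 356.7] 30.2 [473.1 356.7] [58.8 59.2] 28.2
D 4833 [579.7 271.   39. ] [579.7 269.8] 29.9 [579.7 270. ] [58.8 58.9] 59.3
press 2427 [608.3 378.7  82.3] [608.8 378.9] 17.0 [608.9 379.1] [26.6 26.3] 78.6
foot 928 [599.1 376.4  14.6] [608.7 378.8] 25.5 [608.8 379. ] [30.4 44. ] 78.7
B 274 [439.3  -7.7  44.1] [434.5 -12. ] 35.5 [436.9  -9.1] [62.4 62.9] 89.3
A 334 [538.7 -12.   44.1] [535.7 -15.9] 36.3 [538.  -12.3] [60.5 60.5] 89.6
```

>>> {"op": "drive_tool", "data": {
  "series": [
    [0, 0, 0.03, 0, 0, 0],
    [0, 0, 0.04, 0, 0, 0],
    [0, 0, 0.04, 0, 0, 0],
    [0, 0, 0.03, 0, 0, 0],
    [0, 0, 0.018, 0, 0, 0],
    [0, 0, 0.008, 0, 0, 0],
    [0, 0, 0.003, 0, 0, 0],
    [0, 0, 0, 0, 0, 0],
    [0, 0, 0, 0, 0, 0]
  ],
  "claw": 0
}}

```text
clock: 14.05
position: [580.6, 270.5, 9.0]
eef_rot: [0.001, 0.707, 0.707, 0.001]
force: [-0.6, -0.6, 0.2]
width: 85.6
```

>>> {"op": "drive_tool", "data": {
  "series": [
    [0, 0, 0, 0, 0, 0],
    [0, 0, 0, 0, 0, 0],
    [0, 0, 0, 0, 0, 0],
    [0, 0, 0, 0, 0, 0],
    [0, 0, 0, 0, 0, 0]
  ],
  "claw": 255
}}

```text
clock: 14.55
position: [580.4, 270.6, 8.8]
eef_rot: [0.001, 0.707, 0.707, 0.001]
force: [0.2, -0.4, 6.3]
width: 57.9
```

>>> {"op": "drive_tool", "data": {
  "series": [
    [0, 0, -0.025, 0, 0, 0],
    [0, 0, -0.035, 0, 0, 0],
    [0, 0, -0.04, 0, 0, 0],
    [-0.0356, -0.0072, 0, 0, 0, 0],
    [-0.0356, -0.0072, 0, 0, 0, 0],
    [-0.0356, -0.0072, 0, 0, 0, 0],
    [-0.0356, -0.0072, 0, 0, 0, 0],
    [-0.0356, -0.0072, 0, 0, 0, 0],
    [-0.0356, -0.0072, 0, 0, 0, 0],
    [0, 0, 0, 0, 0, 0],
    [0, 0, 0, 0, 0, 0]
  ]
}}

```text
clock: 15.65
position: [535.8, 56.0, 107.3]
eef_rot: [-0.0, 0.708, 0.706, 0.0]
force: [-0.3, -0.2, -0.9]
width: 57.9
```

>>> {"op": "drive_tool", "data": {
  "series": [
    [0, 0, 0.035, 0, 0, 0],
    [0, 0, 0.03, 0, 0, 0],
    [0, 0, 0.015, 0, 0, 0],
    [0, 0, 0.008, 0, 0, 0],
    [0, 0, 0.004, 0, 0, 0],
    [0, 0, 0, 0, 0, 0],
    [0, 0, 0, 0, 0, 0]
  ]
}}

```text
clock: 16.35
position: [536.9, 56.6, 16.3]
eef_rot: [0.001, 0.707, 0.707, 0.001]
force: [0.2, 0.4, -0.6]
width: 58.2
```

>>> {"op": "drive_tool", "data": {
  "series": [
    [0, 0, 0, 0, 0, 0],
    [0, 0, 0, 0, 0, 0],
    [0, 0, 0, 0, 0, 0]
  ],
  "claw": 45
}}

```text
clock: 16.65
position: [536.2, 56.5, 15.7]
eef_rot: [0.0, 0.707, 0.707, 0.0]
force: [0.1, -0.4, -1.2]
width: 70.2
```

>>> {"op": "drive_tool", "data": {
  "series": [
    [0, 0, -0.03, 0, 0, 0],
    [0, 0, -0.045, 0, 0, 0],
    [0, 0, -0.045, 0, 0, 0],
    [0.0425, -0.0093, -0.006, 0, 0, 0],
    [0.0425, -0.0093, -0.006, 0, 0, 0],
    [0.0425, -0.0093, -0.006, 0, 0, 0],
    [0.0425, -0.0093, -0.006, 0, 0, 0],
    [0.0425, -0.0093, -0.006, 0, 0, 0],
    [0.0425, -0.0093, -0.006, 0, 0, 0],
    [0.0425, -0.0093, -0.006, 0, 0, 0],
    [0, 0, 0, 0, 0, 0],
    [0, 0, 0, 0, 0, 0]
  ]
}}

```text
clock: 17.85
position: [470.5, 354.8, 177.2]
eef_rot: [0.0, 0.706, 0.708, 0.0]
force: [-0.4, -0.8, -0.2]
width: 70.4
```

```bash
python3 - <<'E'
from h import *
rep(); f=grab('wrist'); cv2.imwrite('pics/w5.png',f['img'])
tops(cloud(f),[('C',(472,357),50,34,46),('press',(609,380),30,72,95),('foot',(609,380),35,8,22)])
f=grab('scene'); cv2.imwrite('pics/s5.png',f['img']); tops(cloud(f),[('B',(436,-8),40,38,48),('A',(536,-12),40,38,48),('D',(537,57),40,38,48)])
E
```

```text
17.85 [470.5 354.8 177.2] [2.000e-04 7.065e-01 7.077e-01 0.000e+00] [-0.4 -0.8 -0.2] 70.4
C 4822 [472.7 357.8  39. ] [472.6 356.6] 30.0 [472.7 356.6] [58.9 59.1] 64.1
press 1979 [606.3 380.2  81.7] [608.9 379.3] 17.4 [608.4 379.1] [26.3 26.5] 78.8
foot 1057 [597.5 383.4  14.5] [608.7 379.6] 25.8 [608.2 379.1] [30.2 44.2] 78.9
B 274 [439.2  -7.9  44. ] [435.7 -13.4] 35.8 [437.6  -9. ] [62.6 60. ] 88.1
A 342 [538.8 -12.4  44. ] [535.2 -16.1] 36.0 [538.6 -12.5] [60.5 62. ] 87.9
D 333 [540.  58.  44.] [540.8  56.1] 39.0 [539.5  59.1] [65.2 59. ] 48.3
```

>>> {"op": "drive_tool", "data": {
  "series": [
    [0.002, 0.002, 0.03, 0, 0, 0],
    [0, 0, 0.04, 0, 0, 0],
    [0, 0, 0.04, 0, 0, 0],
    [0, 0, 0.03, 0, 0, 0],
    [0, 0, 0.018, 0, 0, 0],
    [0, 0, 0.009, 0, 0, 0],
    [0, 0, 0.004, 0, 0, 0],
    [0, 0, 0, 0, 0, 0],
    [0, 0, 0, 0, 0, 0]
  ],
  "claw": 0
}}

```text
clock: 18.85
position: [474.0, 356.3, 7.5]
eef_rot: [0.0, 0.708, 0.707, 0.001]
force: [0.2, 0.6, 0.2]
width: 85.4
```

>>> {"op": "drive_tool", "data": {
  "series": [
    [0, 0, 0, 0, 0, 0],
    [0, 0, 0, 0, 0, 0],
    [0, 0, 0, 0, 0, 0],
    [0, 0, 0, 0, 0, 0],
    [0, 0, 0, 0, 0, 0]
  ],
  "claw": 255
}}

```text
clock: 19.35
position: [474.0, 356.8, 7.8]
eef_rot: [0.0, 0.707, 0.707, 0.001]
force: [-0.2, 0.1, 6.0]
width: 58.3
```

>>> {"op": "drive_tool", "data": {
  "series": [
    [0, 0, -0.025, 0, 0, 0],
    [0, 0, -0.035, 0, 0, 0],
    [0, 0, -0.04, 0, 0, 0],
    [-0.0426, -0.005, 0, 0, 0, 0],
    [-0.0426, -0.005, 0, 0, 0, 0],
    [-0.0426, -0.005, 0, 0, 0, 0],
    [-0.0426, -0.005, 0, 0, 0, 0],
    [-0.0426, -0.005, 0, 0, 0, 0],
    [-0.0426, -0.005, 0, 0, 0, 0],
    [-0.0426, -0.005, 0, 0, 0, 0],
    [0, 0, 0, 0, 0, 0],
    [0, 0, 0, 0, 0, 0]
  ]
}}

```text
clock: 20.55
position: [437.8, 57.1, 106.4]
eef_rot: [0.0, 0.708, 0.706, 0.0]
force: [1.4, 0.2, -0.8]
width: 58.8
```

>>> {"op": "drive_tool", "data": {
  "series": [
    [0, 0, 0.035, 0, 0, 0],
    [0, 0, 0.03, 0, 0, 0],
    [0, 0, 0.015, 0, 0, 0],
    [0, 0, 0.008, 0, 0, 0],
    [0, 0, 0.003, 0, 0, 0],
    [0, 0, 0, 0, 0, 0],
    [0, 0, 0, 0, 0, 0]
  ]
}}

```text
clock: 21.25
position: [438.7, 58.2, 16.1]
eef_rot: [0.001, 0.707, 0.707, 0.001]
force: [0.3, -0.1, -0.1]
width: 58.1
```

>>> {"op": "drive_tool", "data": {
  "series": [
    [0, 0, 0, 0, 0, 0],
    [0, 0, 0, 0, 0, 0],
    [0, 0, 0, 0, 0, 0]
  ],
  "claw": 45
}}

```text
clock: 21.55
position: [438.1, 57.8, 15.6]
eef_rot: [0.0, 0.707, 0.707, 0.0]
force: [0.1, 0.3, -0.2]
width: 69.9
```

>>> {"op": "drive_tool", "data": {
  "series": [
    [0, 0, -0.03, 0, 0, 0],
    [0, 0, -0.045, 0, 0, 0],
    [0, 0, -0.045, 0, 0, 0],
    [-0.04, 0, -0.02, 0, 0, 0],
    [-0.04, 0, -0.02, 0, 0, 0],
    [-0.04, 0, -0.02, 0, 0, 0],
    [-0.04, 0, -0.02, 0, 0, 0],
    [-0.04, 0, 0, 0, 0, 0],
    [-0.04, 0, 0, 0, 0, 0]
  ]
}}

```text
clock: 22.45
position: [437.8, -184.2, 216.5]
eef_rot: [0.001, 0.707, 0.707, 0.0]
force: [0.9, 0.7, 0.3]
width: 70.3
```

>>> {"op": "drive_tool", "data": {
  "series": [
    [0, 0, 0, 0, 0, 7.91],
    [0, 0, 0, 0, 0, 7.91],
    [0, 0, 0, 0, 0, 7.91],
    [0, 0, 0, 0, 0, 7.91],
    [0, 0, 0, 0, 0, 7.91],
    [0, 0, 0, 0, 0, 7.91],
    [0, 0, 0, 0, 0, 7.91],
    [0, 0, 0, 0, 0, 7.91],
    [0, 0, 0, 0, 0, 7.91],
    [0, 0, 0, 0, 0, 7.91],
    [0, 0, 0, 0, 0, 7.91],
    [0, 0, 0, 0, 0, 7.91]
  ]
}}

```text
clock: 23.65
position: [437.5, -182.2, 215.2]
eef_rot: [0.0, 0.999, -0.046, 0.0]
force: [-0.5, -0.1, 0.1]
width: 70.3
```

```bash
python3 - <<'E'
from h import *
rep(); f=grab('scene'); cv2.imwrite('pics/s6.png',cv2.resize(f['img'][190:330,270:510],None,fx=3,fy=3)); tops(cloud(f),[('C',(437,57),40,38,48),('B',(436,-8),40,38,48),('A',(536,-12),40,38,48),('D',(537,57),40,38,48),('rib',(458,-291),60,30,50)])
E
```

```text
23.65 [ 437.5 -182.2  215.2] [ 1.000e-04  9.989e-01 -4.620e-02  1.000e-04] [-0.5 -0.1  0.1] 70.3
C 287 [442.   58.2  44.2] [438.6  56.9] 39.7 [441.2  54.9] [62.5 68.6] 36.4
B 274 [439.6  -7.3  44. ] [438.1  -7.4] 38.6 [437.   -4.5] [71.6 60.8] 88.0
A 340 [539.1 -12.3  43.9] [535.1 -17.1] 35.7 [536.8 -12.4] [60.4 63.9] 88.3
D 340 [540.2  58.1  44.1] [540.5  56.1] 39.1 [538.3  58.3] [67.  59.8] 47.4
rib 167 [ 462.1 -289.3   38.9] [ 459.2 -288.1] 45.7 [ 458.9 -291.2] [16.7 91.2] 84.2
```

View pics/s6.png

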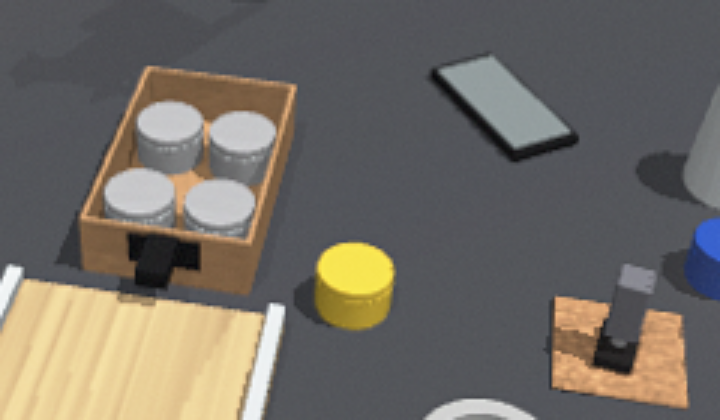

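All four tins stand in the carton (crop around (190,175)), and the press is still on its mat. Next is the lid.

>>> {"op": "drive_tool", "data": {
  "series": [
    [0.0101, 0.0358, 0.02, 0, 0, 0],
    [0.0101, 0.0358, 0.02, 0, 0, 0],
    [0.0101, 0.0358, 0.02, 0, 0, 0],
    [0, 0, 0.04, 0, 0, 0],
    [0, 0, 0.04, 0, 0, 0],
    [0, 0, 0.03, 0, 0, 0],
    [0, 0, 0.017, 0, 0, 0],
    [0, 0, 0.008, 0, 0, 0],
    [0, 0, 0.003, 0, 0, 0],
    [0, 0, 0, 0, 0, 0],
    [0, 0, 0, 0, 0, 0]
  ]
}}

```text
clock: 24.8
position: [459.4, -292.5, 18.5]
eef_rot: [0.001, 0.999, -0.043, 0.001]
force: [0.5, -0.2, 0.3]
width: 70.2
```

>>> {"op": "drive_tool", "data": {
  "series": [
    [0, 0, 0, 0, 0, 0],
    [0, 0, 0, 0, 0, 0],
    [0, 0, 0, 0, 0, 0],
    [0, 0, 0, 0, 0, 0],
    [0, 0, 0, 0, 0, 0],
    [0, 0, 0, 0, 0, 0],
    [0, 0, 0, 0, 0, 0]
  ],
  "claw": 255
}}

```text
clock: 25.5
position: [458.8, -292.0, 17.6]
eef_rot: [0.0, 0.999, -0.043, 0.0]
force: [-0.8, 0.1, 5.9]
width: 13.0
```

>>> {"op": "drive_tool", "data": {
  "series": [
    [0, 0, -0.02, 0, 0, 0],
    [0, 0, -0.03, 0, 0, 0],
    [0, 0, -0.04, 0, 0, 0],
    [0, 0, -0.04, 0, 0, -4.2],
    [0, 0, 0, 0, 0, 0],
    [0, 0, 0, 0, 0, 0]
  ]
}}

```text
clock: 26.1
position: [458.7, -292.0, 147.6]
eef_rot: [0.001, 1.0, -0.007, 0.001]
force: [-0.4, 0.5, -1.5]
width: 12.8
```

```bash
python3 - <<'E'
from h import *
rep(); f=grab('wrist'); cv2.imwrite('pics/w7.png',f['img']); P=cloud(f); np.save('pics/w7.npy',f,allow_pickle=True)
p=env.get_state()['position']
Q=P.reshape(-1,3); m=(abs(Q[:,2]-(p[2]-3))<14)&(np.hypot(Q[:,0]-p[0],Q[:,1]-p[1])<160); Q=Q[m]
print(len(Q),cv2.minAreaRect(Q[:,:2].astype(np.float32)))
A=np.c_[Q[:,:2]-p[:2],np.ones(len(Q))]; print(np.linalg.lstsq(A,Q[:,2],rcond=None)[0])
E
```

```text
26.1 [ 458.7 -292.   147.6] [ 5.0e-04  1.0e+00 -6.9e-03  6.0e-04] [-0.4  0.5 -1.5] 12.8
124772 ((467.3115539550781, -292.3173522949219), (147.88047790527344, 208.0150909423828), 89.2174301147461)
[-6.11202057e-04  1.45336201e-03  1.42269649e+02]
```

View pics/w7.png

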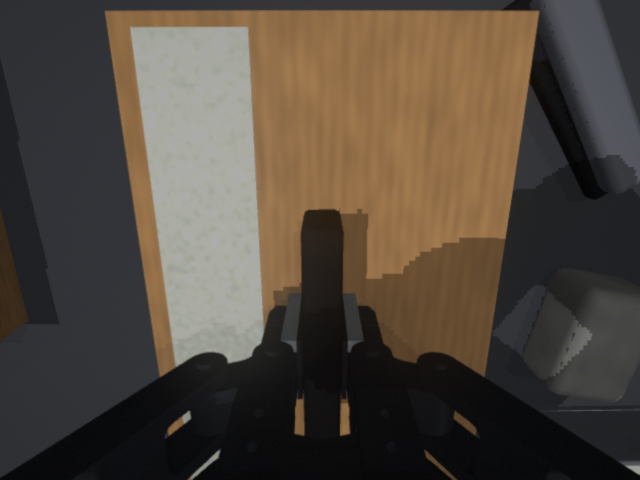

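The lid hangs level: strip at (195,200) on the +y side, rib held at (322,300). Now I'll carry it to the carton.

>>> {"op": "drive_tool", "data": {
  "series": [
    [0.003, -0.0396, 0, 0, 0, 0],
    [0.003, -0.0396, 0, 0, 0, 0],
    [0.003, -0.0396, 0, 0, 0, 0],
    [0.003, -0.0396, 0, 0, 0, 0],
    [0.003, -0.0396, 0, 0, 0, 0],
    [0.003, -0.0396, 0, 0, 0, 0],
    [0.003, -0.0396, 0, 0, 0, 0],
    [0.003, -0.0396, 0, 0, 0, 0],
    [0, 0, 0, 0, 0, 0],
    [0, 0, 0, 0, 0, 0]
  ]
}}

```text
clock: 27.15
position: [485.1, 25.6, 144.9]
eef_rot: [-0.0, 1.0, -0.005, -0.002]
force: [-0.2, -0.4, -1.4]
width: 12.8
```

```bash
python3 - <<'E'
from h import *
rep(); 
for n in ('scene','side'):
    f=grab(n); Q=cloud(f).reshape(-1,3)
    m=(Q[:,2]>50)&(Q[:,2]<60)&(Q[:,0]>350)&(Q[:,0]<660)&(abs(Q[:,1]-25)<110); q=Q[m]
    print(n,len(q),np.percentile(q,[0.5,50,99.5],0).round(1).tolist())
    cv2.imwrite(f'pics/{n}8.png',f['img'])
f=grab('wrist'); cv2.imwrite('pics/w8.png',f['img'])
P=cloud(f);Q=P.reshape(-1,3); m=(Q[:,2]>44)&(Q[:,2]<58)&(Q[:,0]>600)&(Q[:,0]<660)&(abs(Q[:,1]-25)<40); q=Q[m]
print('lug',m.sum(),np.percentile(q,[1,50,99],0).round(1).tolist())
m=(abs(Q[:,2]-142)<14)&(np.hypot(Q[:,0]-487,Q[:,1]-25)<160); print('lid',cv2.minAreaRect(Q[m][:,:2].astype(np.float32)))
E
```

```text
27.15 [485.1  25.6 144.9] [-0.      1.     -0.0055 -0.002 ] [-0.2 -0.4 -1.4] 12.8
scene 514 [[379.8, -46.2, 50.1], [594.3, 27.9, 54.9], [642.0, 97.1, 59.1]]
side 392 [[374.9, -42.9, 50.1], [509.8, 70.1, 53.1], [640.0, 98.8, 57.8]]
lug 488 [[617.2, 8.4, 50.9], [619.6, 21.2, 52.8], [621.9, 34.0, 54.4]]
lid ((494.4347839355469, 23.640640258789062), (147.46192932128906, 207.533203125), 89.17839813232422)
```

>>> {"op": "drive_tool", "data": {
  "series": [
    [0.0015, 0, 0, 0, 0, 0],
    [0, 0, 0.025, 0, 0, 0],
    [0, 0, 0.025, 0, 0, 0],
    [0, 0, 0.015, 0, 0, 0],
    [0, 0, 0.008, 0, 0, 0],
    [0, 0, 0.003, 0, 0, 0],
    [0, 0, 0, 0, 0, 0],
    [0, 0, 0, 0, 0, 0]
  ]
}}

```text
clock: 28.1
position: [489.0, 24.4, 72.1]
eef_rot: [0.0, 1.0, -0.007, 0.001]
force: [-1.2, 0.3, -0.6]
width: 12.6
```

>>> {"op": "drive_tool", "data": {
  "series": [
    [-0.0015, 0, 0.002, 0, 0, 0],
    [0, 0, 0.002, 0, 0, 0],
    [0, 0, 0.0015, 0, 0, 0],
    [0, 0, 0, 0, 0, 0]
  ]
}}

```text
clock: 28.5
position: [486.7, 24.7, 65.6]
eef_rot: [0.0, 1.0, -0.007, 0.0]
force: [0.2, -0.7, -0.7]
width: 12.9
```

>>> {"op": "drive_tool", "data": {
  "series": [
    [0, 0, 0, 0, 0, 0],
    [0, 0, 0, 0, 0, 0],
    [0, 0, 0, 0, 0, 0]
  ],
  "claw": 170
}}

```text
clock: 28.8
position: [486.8, 24.7, 65.7]
eef_rot: [-0.0, 1.0, -0.007, 0.0]
force: [-0.2, -0.6, -0.5]
width: 28.6
```

>>> {"op": "drive_tool", "data": {
  "series": [
    [0, 0, -0.02, 0, 0, 0],
    [0, 0, -0.04, 0, 0, 0],
    [0, 0, -0.04, 0, 0, 0],
    [0, 0, -0.04, 0, 0, 0],
    [0, 0, -0.04, 0, 0, 0],
    [0, 0, 0, 0, 0, 0],
    [0, 0, 0, 0, 0, 0]
  ]
}}

```text
clock: 29.5
position: [487.3, 24.6, 246.8]
eef_rot: [0.0, 1.0, -0.007, 0.001]
force: [-0.2, -0.5, -0.4]
width: 28.3
```

```bash
python3 - <<'E'
from h import *
rep(); 
f=grab('wrist'); cv2.imwrite('pics/w9.png',f['img']); np.save('pics/w9.npy',f,allow_pickle=True)
Q=cloud(f).reshape(-1,3); 
def rect(n,m): print(n,m.sum(),np.median(Q[m],0).round(1),cv2.minAreaRect(Q[m][:,:2].astype(np.float32)))
near=(np.hypot(Q[:,0]-487,Q[:,1]-25)<150)
rect('lid',near&(abs(Q[:,2]-61)<4)&(Q[:,0]<603)); rect('rib',near&(abs(Q[:,2]-88)<5)&(abs(Q[:,1]-25)<20))
rect('lug',(Q[:,2]>44)&(Q[:,2]<56)&(Q[:,0]>606)&(Q[:,0]<660)&(abs(Q[:,1]-25)<40))
m=near&(abs(Q[:,2]-61)<4); A=np.c_[Q[m][:,:2]-[487,25],np.ones(m.sum())]; print(np.linalg.lstsq(A,Q[m][:,2],rcond=None)[0])
E
```

```text
29.5 [487.3  24.6 246.8] [ 2.0e-04  1.0e+00 -6.6e-03  1.4e-03] [-0.2 -0.5 -0.4] 28.3
lid 39380 [510.9  24.   60.1] ((485.1844482421875, 24.556140899658203), (146.8160858154297, 227.28048706054688), 89.30438232421875)
rib 1899 [489.   24.3  87.8] ((486.0267333984375, 24.20748519897461), (13.712449073791504, 89.45149993896484), 88.88135528564453)
lug 1705 [624.7  21.3  52.8] ((624.384521484375, 20.96522331237793), (25.654224395751953, 37.27731704711914), 88.63224792480469)
[2.84072206e-04 2.08657651e-03 6.00928251e+01]
```

View pics/w9.png

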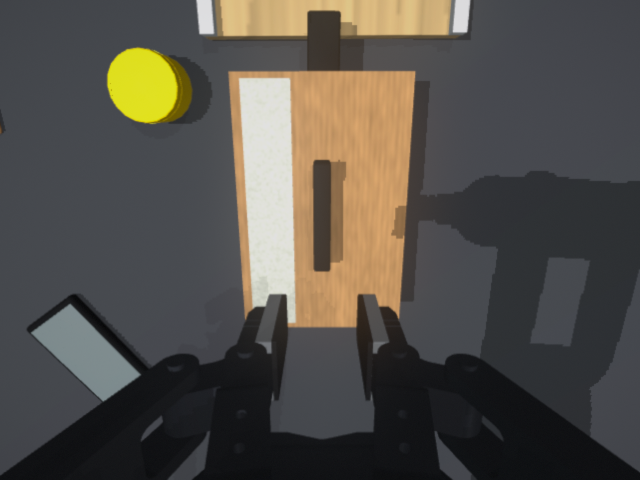

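Lid seated: plate at z≈60–61, level, centred within 1 mm, strip at (268,200). Now the press.

>>> {"op": "drive_tool", "data": {
  "series": [
    [0.013, -0.0396, 0.006, 0, 0, 0],
    [0.013, -0.0396, 0.006, 0, 0, 0],
    [0.013, -0.0396, 0.006, 0, 0, 0],
    [0.013, -0.0396, 0.006, 0, 0, 0],
    [0.013, -0.0396, 0.006, 0, 0, 0],
    [0.013, -0.0396, 0.006, 0, 0, 0],
    [0.013, -0.0396, 0.006, 0, 0, 0],
    [0.013, -0.0396, 0.006, 0, 0, 0],
    [0.013, -0.0396, 0.006, 0, 0, 0],
    [0, 0, 0, 0, 0, 5.2],
    [0, 0, 0, 0, 0, 5.2],
    [0, 0, 0, 0, 0, 0]
  ],
  "claw": 100
}}

```text
clock: 30.75
position: [606.9, 379.4, 188.1]
eef_rot: [0.001, 0.995, -0.097, -0.002]
force: [-0.2, 0.1, 0.1]
width: 51.7
```

```bash
python3 - <<'E'
from h import *
rep(); f=grab('wrist'); cv2.imwrite('pics/w10.png',f['img']); P=cloud(f); np.save('pics/w10.npy',f,allow_pickle=True)
tops(P,[('press',(609,379),30,72,95),('foot',(609,379),35,8,22)])
h=cv2.cvtColor(f['img'],cv2.COLOR_BGR2HSV)
m=((h[...,0]>5)&(h[...,0]<25)&(h[...,1]>70)&(h[...,2]>60)).astype(np.uint8)
Q=P[(m>0)&(np.hypot(P[...,0]-609,P[...,1]-379)<85)]; Q=Q[(Q[:,2]>1)&(Q[:,2]<8)]
print('mat',len(Q),np.median(Q[:,2]),cv2.minAreaRect(Q[:,:2].astype(np.float32)))
E
```

```text
30.75 [606.9 379.4 188.1] [ 0.0013  0.9953 -0.0973 -0.0022] [-0.2  0.1  0.1] 51.7
press 1507 [610.7 378.9  82.1] [609.  379.2] 16.9 [609.3 379.3] [25.7 25.6] 78.8
foot 627 [624.1 375.9  14.5] [620.1 376.7] 17.5 [620.6 376.6] [29.2 20.5] 78.0
mat 10211 2.9641688452315975 ((604.1425170898438, 381.992919921875), (99.88469696044922, 99.97403717041016), 89.00153350830078)
```

View pics/w10.png

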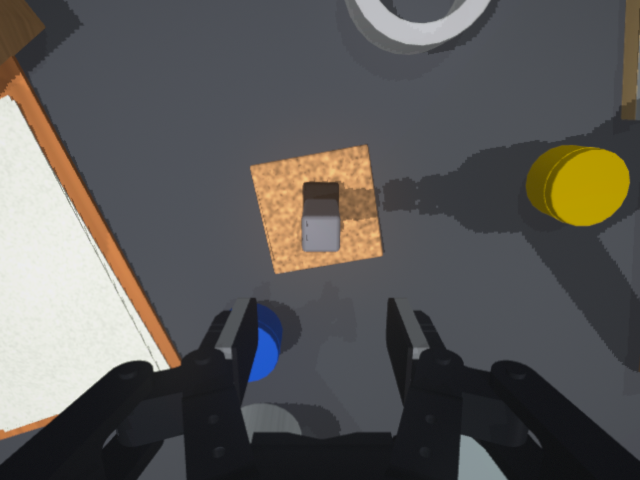

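The press handle is at (320,230), with the mat around (318,208) and its centre at world (604,382). The blue tin at (262,345) stays clear.

>>> {"op": "drive_tool", "data": {
  "series": [
    [0.002, 0, 0.035, 0, 0, 0],
    [0, 0, 0.04, 0, 0, 0],
    [0, 0, 0.035, 0, 0, 0],
    [0, 0, 0.02, 0, 0, 0],
    [0, 0, 0.01, 0, 0, 0],
    [0, 0, 0.005, 0, 0, 0],
    [0, 0, 0, 0, 0, 0],
    [0, 0, 0, 0, 0, 0]
  ]
}}

```text
clock: 31.6
position: [611.4, 379.6, 48.4]
eef_rot: [-0.001, 0.995, -0.097, 0.001]
force: [0.6, -0.0, 0.3]
width: 51.8
```

>>> {"op": "drive_tool", "data": {
  "series": [
    [0, 0, 0, 0, 0, 0],
    [0, 0, 0, 0, 0, 0],
    [0, 0, 0, 0, 0, 0],
    [0, 0, 0, 0, 0, 0],
    [0, 0, 0, 0, 0, 0]
  ],
  "claw": 255
}}

```text
clock: 32.1
position: [610.8, 379.4, 47.2]
eef_rot: [-0.0, 0.995, -0.097, 0.001]
force: [1.1, 0.4, 1.4]
width: 25.3
```

>>> {"op": "drive_tool", "data": {
  "series": [
    [0, 0, -0.03, 0, 0, 0],
    [0, 0, -0.04, 0, 0, 0],
    [0, 0, -0.04, 0, 0, 0],
    [-0.0159, 0.0381, 0, 0, 0, 0],
    [-0.0159, 0.0381, 0, 0, 0, 0],
    [-0.0159, 0.0381, 0, 0, 0, 0],
    [-0.0159, 0.0381, 0, 0, 0, 0],
    [-0.0159, 0.0381, 0, 0, 0, 0],
    [-0.0159, 0.0381, 0, 0, 0, 0],
    [-0.0159, 0.0381, 0, 0, 0, 0],
    [-0.0159, 0.0381, 0, 0, 0, 0],
    [-0.0159, 0.0381, 0, 0, 0, 0]
  ]
}}

```text
clock: 33.3
position: [401.7, 69.4, 156.0]
eef_rot: [0.0, 0.995, -0.097, -0.001]
force: [0.5, -0.7, -1.6]
width: 25.4
```

>>> {"op": "drive_tool", "data": {
  "series": [
    [0, 0, 0, 0, 0, -5.15],
    [0, 0, 0, 0, 0, -5.15],
    [0, 0, 0, 0, 0, 0],
    [0, 0, 0, 0, 0, 0],
    [0, 0, 0, 0, 0, 0]
  ]
}}

```text
clock: 33.8
position: [403.4, 70.6, 156.4]
eef_rot: [-0.0, 1.0, -0.008, -0.0]
force: [-1.1, -0.2, -1.3]
width: 25.6
```

```bash
python3 - <<'E'
from h import *
rep()
f=grab('scene'); cv2.imwrite('pics/s11.png',cv2.resize(f['img'][120:300,250:430],None,fx=3,fy=3)); f=grab('wrist'); P=cloud(f); np.save('pics/w11.npy',f,allow_pickle=True)
tops(P,[('handle',(402,70),40,180,205)])
Q=P.reshape(-1,3); m=(abs(Q[:,2]-61)<4)&(np.hypot(Q[:,0]-487,Q[:,1]-25)<150)&(Q[:,0]<603); print('lid',m.sum(),np.median(Q[m],0),cv2.minAreaRect(Q[m][:,:2].astype(np.float32)))
E
```

```text
33.8 [403.4  70.6 156.4] [-0.0e+00  1.0e+00 -8.1e-03 -3.0e-04] [-1.1 -0.2 -1.3] 25.6
handle 11085 [408.1  70.2 192.3] [409.6  69.9] 38.0 [403.5  70. ] [75.2 29.6] 89.0
lid 60598 [470.28116262  23.95454181  60.13910354] ((456.2732849121094, 24.417110443115234), (147.080810546875, 168.17483520507812), 89.32665252685547)
```

View pics/s11.png

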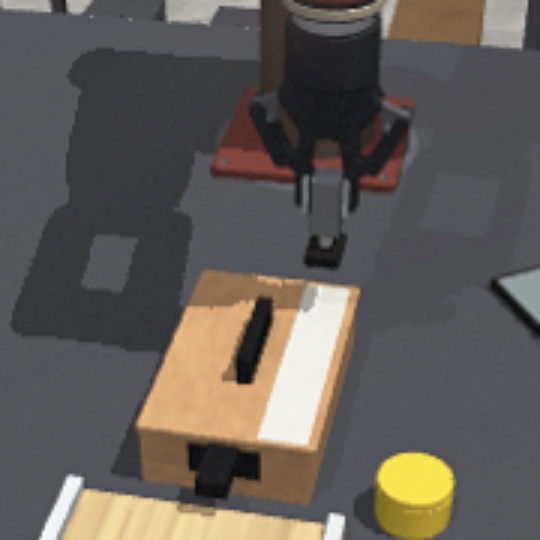

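The press hangs upright at crop (325,230) above the strip's near end.

>>> {"op": "drive_tool", "data": {
  "series": [
    [0, 0, 0.02, 0, 0, 0],
    [0, 0, 0.015, 0, 0, 0],
    [0, 0, 0.008, 0, 0, 0],
    [0, 0, 0.003, 0, 0, 0],
    [0, 0, 0, 0, 0, 0],
    [0, 0, 0, 0, 0, 0],
    [0, 0, 0, 0, 0, 0]
  ]
}}

```text
clock: 34.6
position: [404.2, 70.4, 111.4]
eef_rot: [0.0, 1.0, -0.007, 0.001]
force: [-0.6, 0.2, -1.4]
width: 25.6
```

>>> {"op": "drive_tool", "data": {
  "series": [
    [0, 0, 0.002, 0, 0, 0],
    [0, 0, 0.002, 0, 0, 0],
    [0, 0, 0.002, 0, 0, 0],
    [0, 0, 0.002, 0, 0, 0],
    [0, 0, 0, 0, 0, 0],
    [0, 0, 0, 0, 0, 0],
    [0, 0, 0, 0, 0, 0]
  ]
}}

```text
clock: 35.3
position: [403.8, 70.4, 102.9]
eef_rot: [0.0, 1.0, -0.007, 0.0]
force: [0.2, -0.8, 2.7]
width: 25.6
```

```bash
python3 - <<'E'
from h import *
rep()
f=grab('wrist'); P=cloud(f)
Q=P.reshape(-1,3); m=(abs(Q[:,2]-61)<6)&(np.hypot(Q[:,0]-487,Q[:,1]-25)<150)&(Q[:,0]<603); A=np.c_[Q[m][:,:2]-[487,25],np.ones(m.sum())]; print(np.linalg.lstsq(A,Q[m][:,2],rcond=None)[0])
rep()
E
```

```text
35.3 [403.8  70.4 102.9] [ 0.0e+00  1.0e+00 -7.4e-03  3.0e-04] [ 0.2 -0.8  2.7] 25.6
[8.10428244e-04 2.60198315e-03 6.02259409e+01]
35.35 [403.8  70.4 102.9] [ 0.0e+00  1.0e+00 -7.5e-03  3.0e-04] [-0.3  0.5  2.3] 25.4
```

>>> {"op": "drive_tool", "data": {
  "series": [
    [0, 0, 0.0015, 0, 0, 0],
    [0, 0, 0, 0, 0, 0],
    [0, 0, 0, 0, 0, 0],
    [0, 0, 0, 0, 0, 0]
  ]
}}

```text
clock: 35.75
position: [403.8, 70.4, 101.3]
eef_rot: [0.0, 1.0, -0.007, 0.0]
force: [0.1, -1.2, 3.2]
width: 25.7
```

>>> {"op": "drive_tool", "data": {
  "series": [
    [0.005, 0, 0, 0, 0, 0],
    [0.008, 0, 0, 0, 0, 0],
    [0.008, 0, 0, 0, 0, 0],
    [0.008, 0, 0, 0, 0, 0],
    [0.008, 0, 0, 0, 0, 0],
    [0.008, 0, 0, 0, 0, 0]
  ]
}}

```text
clock: 36.35
position: [449.2, 69.7, 100.9]
eef_rot: [-0.0, 1.0, -0.007, -0.0]
force: [-2.3, 0.7, 4.1]
width: 25.2
```

```bash
python3 - <<'E'
from h import *
rep()
f=grab('wrist'); P=cloud(f); cv2.imwrite('pics/w12.png',f['img'])
Q=P.reshape(-1,3); m=(abs(Q[:,2]-61)<6)&(np.hypot(Q[:,0]-487,Q[:,1]-25)<150)&(Q[:,0]<603); print(cv2.minAreaRect(Q[m][:,:2].astype(np.float32)),np.percentile(Q[m][:,0],99.8))
m=(abs(Q[:,2]-88)<5)&(abs(Q[:,1]-25)<20)&(abs(Q[:,0]-490)<70);print('rib',np.percentile(Q[m],[1,99],0).round(1).tolist())
E
```

```text
36.35 [449.2  69.7 100.9] [-0.0e+00  1.0e+00 -7.5e-03 -2.0e-04] [-2.3  0.7  4.1] 25.2
((472.8581848144531, 24.044696807861328), (147.5938262939453, 199.79827880859375), 89.30423736572266) 572.4799326659095
rib [[442.8, 17.8, 83.6], [529.9, 31.8, 89.4]]
```

>>> {"op": "drive_tool", "data": {
  "series": [
    [0.008, 0, 0, 0, 0, 0],
    [0.008, 0, 0, 0, 0, 0],
    [0.008, 0, 0, 0, 0, 0],
    [0.008, 0, 0, 0, 0, 0],
    [0.008, 0, 0, 0, 0, 0],
    [0.008, 0, 0, 0, 0, 0],
    [0.008, 0, 0, 0, 0, 0],
    [0.008, 0, 0, 0, 0, 0]
  ]
}}

```text
clock: 37.2
position: [513.2, 68.8, 101.1]
eef_rot: [0.0, 1.0, -0.007, -0.0]
force: [-2.8, -0.2, 3.2]
width: 25.5
```

>>> {"op": "drive_tool", "data": {
  "series": [
    [0.008, 0, 0, 0, 0, 0],
    [0.008, 0, 0, 0, 0, 0],
    [0.008, 0, 0, 0, 0, 0],
    [0.008, 0, 0, 0, 0, 0],
    [0.008, 0, 0, 0, 0, 0],
    [0.008, 0, 0, 0, 0, 0],
    [0.008, 0, 0, 0, 0, 0],
    [0.004, 0, 0, 0, 0, 0],
    [0, 0, 0, 0, 0, 0],
    [0, 0, 0, 0, 0, 0]
  ]
}}

```text
clock: 38.2
position: [573.6, 67.9, 101.5]
eef_rot: [0.0, 1.0, -0.007, 0.001]
force: [2.0, -0.4, 4.0]
width: 25.5
```

```bash
python3 - <<'E'
from h import *
rep()
f=grab('scene'); cv2.imwrite('pics/s13.png',cv2.resize(f['img'][170:320,260:440],None,fx=3,fy=3)); Q=cloud(f).reshape(-1,3)
m=(abs(Q[:,2]-61)<3.5)&(np.hypot(Q[:,0]-487,Q[:,1]-25)<145)&(Q[:,0]<603); print(np.median(Q[m],0),cv2.minAreaRect(Q[m][:,:2].astype(np.float32)))
E
```

```text
38.2 [573.6  67.9 101.5] [ 0.      1.     -0.0075  0.0012] [ 2.  -0.4  4. ] 25.5
[538.4749034    2.83169135  61.53061946] ((491.1683349609375, 25.47956085205078), (146.1245880126953, 218.44960021972656), 89.20040893554688)
```

View pics/s13.png

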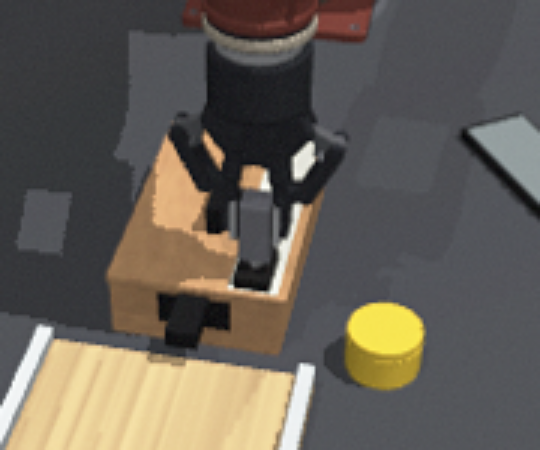

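The press is at the far end of the strip, crop (255,250), with lid and carton unmoved. Returning it to the mat.

>>> {"op": "drive_tool", "data": {
  "series": [
    [0, 0, -0.015, 0, 0, 0],
    [0, 0, -0.04, 0, 0, 0],
    [0.0035, -0.0393, 0, 0, 0, 0],
    [0.0035, -0.0393, 0, 0, 0, 0],
    [0.0035, -0.0393, 0, 0, 0, 0],
    [0.0035, -0.0393, 0, 0, 0, 0],
    [0.0035, -0.0393, 0, 0, 0, 0],
    [0.0035, -0.0393, 0, 0, 0, 0],
    [0.0035, -0.0393, 0, 0, 0, 0],
    [0.0035, -0.0393, 0, 0, 0, 0]
  ]
}}

```text
clock: 39.25
position: [604.4, 383.3, 156.1]
eef_rot: [0.0, 1.0, -0.007, -0.001]
force: [-0.0, 0.2, -0.9]
width: 25.3
```

>>> {"op": "drive_tool", "data": {
  "series": [
    [0, 0, 0, 0, 0, 5.15],
    [0, 0, 0, 0, 0, 5.15],
    [0, 0, 0, 0, 0, 0],
    [0, 0, 0.03, 0, 0, 0],
    [0, 0, 0.035, 0, 0, 0],
    [0, 0, 0.02, 0, 0, 0],
    [0, 0, 0.01, 0, 0, 0],
    [0, 0, 0, 0, 0, 0],
    [0, 0, 0, 0, 0, 0]
  ]
}}

```text
clock: 40.15
position: [606.0, 382.1, 62.5]
eef_rot: [-0.0, 0.995, -0.097, 0.001]
force: [0.0, -0.3, -1.0]
width: 25.3
```

>>> {"op": "drive_tool", "data": {
  "series": [
    [0, 0, 0.006, 0, 0, 0],
    [0, 0, 0.005, 0, 0, 0],
    [0, 0, 0.003, 0, 0, 0],
    [0, 0, 0, 0, 0, 0],
    [0, 0, 0, 0, 0, 0]
  ]
}}

```text
clock: 40.65
position: [605.5, 382.0, 47.6]
eef_rot: [-0.0, 0.995, -0.097, 0.0]
force: [0.5, -0.7, 0.9]
width: 25.4
```

>>> {"op": "drive_tool", "data": {
  "series": [
    [0, 0, 0, 0, 0, 0],
    [0, 0, 0, 0, 0, 0],
    [0, 0, 0, 0, 0, 0]
  ],
  "claw": 110
}}

```text
clock: 40.95
position: [605.2, 381.9, 47.1]
eef_rot: [0.0, 0.995, -0.097, -0.0]
force: [0.3, 0.3, -0.2]
width: 48.5
```

>>> {"op": "drive_tool", "data": {
  "series": [
    [0, 0, -0.02, 0, 0, 0],
    [0, 0, -0.04, 0, 0, 0],
    [0, 0, -0.04, 0, 0, 0],
    [0, 0, -0.04, 0, 0, 0],
    [0, 0, 0, 0, 0, -5.15],
    [0, 0, 0, 0, 0, -5.15],
    [0, 0, 0, 0, 0, 0]
  ]
}}

```text
clock: 41.65
position: [605.2, 381.9, 187.6]
eef_rot: [-0.0, 1.0, -0.007, 0.0]
force: [-0.1, -0.6, -0.1]
width: 48.5
```

```bash
python3 - <<'E'
from h import *
rep(); f=grab('wrist'); cv2.imwrite('pics/w14.png',f['img']); P=cloud(f)
tops(P,[('press',(605,382),30,72,95),('foot',(605,382),35,8,22)])
f=grab('side'); Q=cloud(f).reshape(-1,3)
m=(abs(Q[:,2]-60)<4)&(np.hypot(Q[:,0]-487,Q[:,1]-25)<145)&(Q[:,0]<603); print(np.median(Q[m],0),cv2.minAreaRect(Q[m][:,:2].astype(np.float32)))
m=(Q[:,2]>46)&(Q[:,2]<56)&(Q[:,0]>606)&(Q[:,0]<660)&(abs(Q[:,1]-25)<40); print('lug',cv2.minAreaRect(Q[m][:,:2].astype(np.float32)))
E
```

```text
41.65 [605.2 381.9 187.6] [-1.0e-04  1.0e+00 -7.1e-03  2.0e-04] [-0.1 -0.6 -0.1] 48.5
press 1503 [605.  381.7  82. ] [603.3 381.9] 16.9 [603.4 381.8] [26.1 26.4] 78.9
foot 695 [616.6 381.   14.5] [603.7 382.2] 25.6 [603.7 381.8] [29.9 43.1] 78.5
[477.0958049   38.56064952  59.603269  ] ((486.9141845703125, 24.851612091064453), (153.65805053710938, 230.93919372558594), 89.5007553100586)
lug ((623.9055786132812, 22.518688201904297), (28.344972610473633, 34.82923889160156), 87.83438873291016)
```

The press is upright at the mat's centre (tip 603.6,381.9). Next I pinch the lug.

>>> {"op": "drive_tool", "data": {
  "series": [
    [0.0024, 0.04, 0, 0, 0, 0],
    [0.0024, 0.04, 0, 0, 0, 0],
    [0.0024, 0.04, 0, 0, 0, 0],
    [0.0024, 0.04, 0, 0, 0, 0],
    [0.0024, 0.04, 0, 0, 0, 0],
    [0.0024, 0.04, 0, 0, 0, 0],
    [0.0024, 0.04, 0, 0, 0, 0],
    [0.0024, 0.04, 0, 0, 0, 0],
    [0.0024, 0.04, 0, 0, 0, 0],
    [0, 0, 0.04, 0, 0, 0],
    [0, 0, 0, 0, 0, 0],
    [0, 0, 0, 0, 0, 0]
  ]
}}

```text
clock: 42.95
position: [620.1, 22.0, 145.9]
eef_rot: [-0.0, 1.0, -0.008, -0.002]
force: [0.5, -0.0, 0.5]
width: 48.5
```

```bash
python3 - <<'E'
from h import *
rep(); f=grab('wrist'); cv2.imwrite('pics/w15.png',f['img']); Q=cloud(f).reshape(-1,3)
m=(Q[:,2]>44)&(Q[:,2]<57)&(Q[:,0]>606)&(Q[:,0]<660)&(abs(Q[:,1]-25)<40); print('lug',m.sum(),cv2.minAreaRect(Q[m][:,:2].astype(np.float32)), np.percentile(Q[m],[1,50,99],0).round(1).tolist())
E
```

```text
42.95 [620.1  22.  145.9] [-3.0e-04  1.0e+00 -8.0e-03 -1.9e-03] [ 0.5 -0.   0.5] 48.5
lug 2372 ((624.400146484375, 21.14696502685547), (26.039262771606445, 37.150691986083984), 88.67437744140625) [[606.5, 8.6, 45.2], [625.8, 21.3, 52.8], [642.7, 34.0, 54.4]]
```

View pics/w15.png

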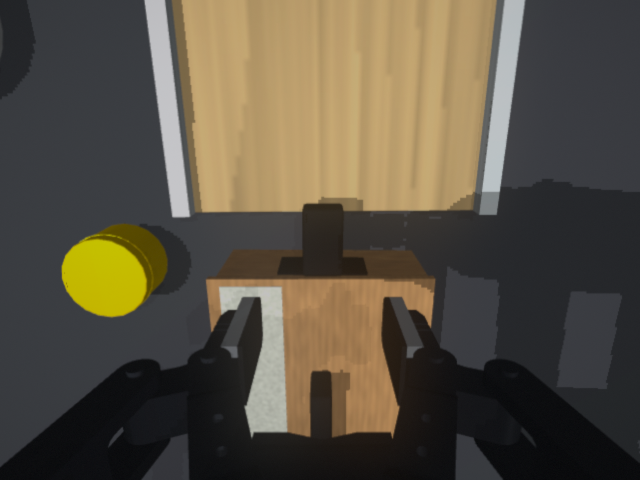

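The lug (323,240) is centred between the fingers, and the board edge is at row 212.

>>> {"op": "drive_tool", "data": {
  "series": [
    [0.001, 0, 0.03, 0, 0, 0],
    [0, 0, 0.04, 0, 0, 0],
    [0, 0, 0.03, 0, 0, 0],
    [0, 0, 0.014, 0, 0, 0],
    [0, 0, 0.007, 0, 0, 0],
    [0, 0, 0, 0, 0, 0],
    [0, 0, 0, 0, 0, 0]
  ]
}}

```text
clock: 43.7
position: [624.1, 21.7, 28.2]
eef_rot: [0.0, 1.0, -0.007, 0.002]
force: [0.2, 0.3, -1.4]
width: 48.6
```

>>> {"op": "drive_tool", "data": {
  "series": [
    [0, 0, 0, 0, 0, 0],
    [0, 0, 0, 0, 0, 0],
    [0, 0, 0, 0, 0, 0],
    [0, 0, 0, 0, 0, 0]
  ],
  "claw": 255
}}

```text
clock: 44.1
position: [623.9, 21.5, 28.1]
eef_rot: [-0.0, 1.0, -0.008, 0.002]
force: [0.4, 0.1, 6.7]
width: 25.3
```

>>> {"op": "drive_tool", "data": {
  "series": [
    [-0.0005, 0, -0.0056, 0, 1.3, 0],
    [-0.0005, 0, -0.0056, 0, 1.3, 0],
    [0, 0, 0, 0, 0, 0],
    [0, 0, 0, 0, 0, 0]
  ]
}}

```text
clock: 44.5
position: [621.4, 21.5, 37.7]
eef_rot: [0.0, 1.0, -0.008, 0.023]
force: [3.3, 0.8, -2.4]
width: 24.9
```

```bash
cat >> h.py <<'E'
def lidtilt(cx,cy):
    for n in ('scene','side'):
        f=grab(n); P=cloud(f); Q=P.reshape(-1,3); h=f['img'].reshape(-1,3).astype(int)
        # orange/white lid top: fit plane robustly
        m=(abs(Q[:,0]-cx)<105)&(abs(Q[:,1]-cy)<66)&(Q[:,2]>45)&(Q[:,2]<110)&(abs(Q[:,1]-cy)>12)
        q=Q[m]; 
        for _ in range(6):
            A=np.c_[q[:,:2]-[cx,cy],np.ones(len(q))]; c=np.linalg.lstsq(A,q[:,2],rcond=None)[0]; r=abs(A@c-q[:,2]); q=q[r<max(2,np.median(r)*2.5)]
        print(n,len(q),'pitch deg',np.degrees(c[0]).round(2),'roll',np.degrees(c[1]).round(2),'z',c[2].round(1),'x range',np.percentile(q[:,0],[1,99]).round(0)); cv2.imwrite(f'pics/{n}_last.png',f['img'])
E
python3 - <<'E'
from h import *
rep(); lidtilt(486,24)
E
```

```text
44.5 [621.4  21.5  37.7] [ 2.000e-04  9.997e-01 -7.500e-03  2.320e-02] [ 3.3  0.8 -2.4] 24.9
scene 723 pitch deg 2.08 roll 0.89 z 65.7 x range [384. 589.]
side 1523 pitch deg 2.17 roll 0.23 z 63.9 x range [383. 589.]
```

>>> {"op": "drive_tool", "data": {
  "series": [
    [-0.0006, 0, -0.0056, 0, 1.3, 0],
    [-0.0006, 0, -0.0056, 0, 1.3, 0],
    [-0.0006, 0, -0.0056, 0, 1.3, 0],
    [0, 0, 0, 0, 0, 0],
    [0, 0, 0, 0, 0, 0]
  ]
}}

```text
clock: 45.1
position: [617.8, 21.7, 54.1]
eef_rot: [0.0, 0.998, -0.007, 0.057]
force: [0.7, -0.0, -2.1]
width: 25.2
```

```bash
python3 - <<'E'
from h import *
rep(); lidtilt(486,24)
E
```

```text
45.1 [617.8  21.7  54.1] [ 4.000e-04  9.984e-01 -7.400e-03  5.650e-02] [ 0.7 -0.  -2.1] 25.2
scene 548 pitch deg 5.55 roll 2.47 z 72.0 x range [383. 588.]
side 1427 pitch deg 5.87 roll 0.1 z 71.6 x range [383. 587.]
```

>>> {"op": "drive_tool", "data": {
  "series": [
    [0.005, 0, 0.0006, 0, 0, 0],
    [0.0099, 0, 0.0011, 0, 0, 0],
    [0.0099, 0, 0.0011, 0, 0, 0],
    [0.0099, 0, 0.0011, 0, 0, 0],
    [0.0099, 0, 0.0011, 0, 0, 0],
    [0.0099, 0, 0.0011, 0, 0, 0],
    [0.0099, 0, 0.0011, 0, 0, 0],
    [0, 0, 0, 0, 0, 0],
    [0, 0, 0, 0, 0, 0]
  ]
}}

```text
clock: 46.1
position: [685.5, 20.5, 55.4]
eef_rot: [0.001, 0.998, -0.008, 0.059]
force: [4.0, 0.2, -0.8]
width: 25.2
```

```bash
python3 - <<'E'
from h import *
rep(); lidtilt(550,24)
E
```

```text
46.1 [685.5  20.5  55.4] [ 5.000e-04  9.982e-01 -7.500e-03  5.910e-02] [ 4.   0.2 -0.8] 25.2
scene 718 pitch deg 6.19 roll 1.14 z 73.3 x range [447. 652.]
side 1500 pitch deg 6.36 roll 0.27 z 71.9 x range [446. 652.]
```

View pics/side_last.png

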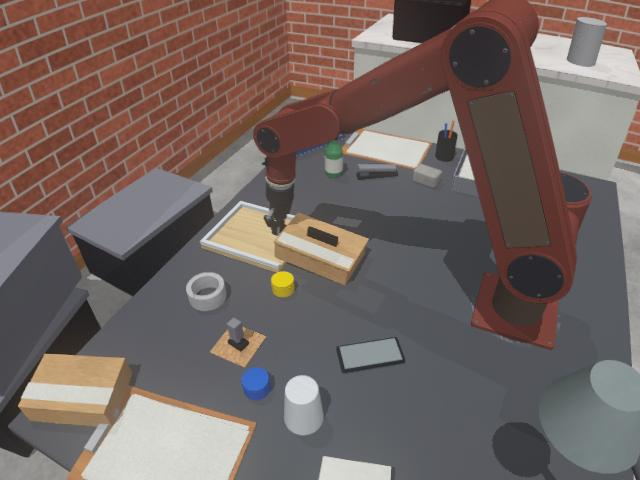

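The carton's front is on the board with its rear on the table, lid on, lug still pinched at (275,222). Lower it and release.

>>> {"op": "drive_tool", "data": {
  "series": [
    [0.0003, 0, 0.0034, 0, -0.8, 0],
    [0.0003, 0, 0.0034, 0, -0.8, 0],
    [0, 0, 0, 0, 0, 0],
    [0, 0, 0, 0, 0, 0]
  ]
}}

```text
clock: 46.6
position: [684.9, 20.5, 48.6]
eef_rot: [0.0, 0.999, -0.007, 0.043]
force: [-2.3, -0.4, 5.4]
width: 24.6
```

>>> {"op": "drive_tool", "data": {
  "series": [
    [0, 0, 0, 0, 0, 0],
    [0, 0, 0, 0, 0, 0],
    [0, 0, 0, 0, 0, 0]
  ],
  "claw": 110
}}

```text
clock: 46.9
position: [684.0, 20.7, 46.9]
eef_rot: [0.0, 0.999, -0.007, 0.042]
force: [0.0, -0.2, -0.2]
width: 48.7
```

>>> {"op": "drive_tool", "data": {
  "series": [
    [0, 0, -0.02, 0, 0, 0],
    [0, 0, -0.04, 0, 0, 0],
    [0, 0, -0.04, 0, 0, 0],
    [0, 0, -0.03, 0, -4.9, 0],
    [0, 0, -0.03, 0, 0, 0],
    [0, 0, 0, 0, 0, 0],
    [0, 0, 0, 0, 0, 0]
  ]
}}

```text
clock: 47.6
position: [673.7, 20.8, 207.3]
eef_rot: [0.0, 1.0, -0.007, 0.001]
force: [-0.2, 0.2, -1.5]
width: 48.6
```

```bash
python3 - <<'E'
from h import *
rep(); lidtilt(550,24)
f=grab('wrist'); cv2.imwrite('pics/w16.png',f['img']); Q=cloud(f).reshape(-1,3)
m=(Q[:,2]>48)&(Q[:,2]<90)&(Q[:,0]>672)&(Q[:,0]<720)&(abs(Q[:,1]-22)<40); print('lug',np.percentile(Q[m],[1,50,99],0).round(1).tolist())
b=(Q[:,2]>12)&(Q[:,2]<20); m=b&(Q[:,0]>600)&(Q[:,0]<700)&(abs(abs(Q[:,1]-12)-88)<8); print('board x0',np.percentile(Q[m][:,0],[0.5,2,5]))
r=(Q[:,2]>24)&(Q[:,2]<32)&(Q[:,0]>640)&(Q[:,0]<880)
for lo,hi in [(640,700),(760,820),(820,880)]:
  for sg in (1,-1):
    k=r&(Q[:,0]>lo)&(Q[:,0]<hi)&(sg*(Q[:,1]-12)>80)&(sg*(Q[:,1]-12)<125); print(lo,sg,k.sum(),np.median(Q[k],0).round(1))
E
```

```text
47.6 [673.7  20.8 207.3] [ 1.0e-04  1.0e+00 -7.5e-03  6.0e-04] [-0.2  0.2 -1.5] 48.6
scene 1891 pitch deg 4.7 roll 0.26 z 71.1 x range [448. 653.]
side 1403 pitch deg 4.69 roll 0.24 z 69.0 x range [447. 653.]
lug [[672.3, 7.7, 60.3], [689.3, 20.1, 73.6], [702.6, 33.0, 75.8]]
board x0 [631.84422799 633.80237405 637.74754868]
640 1 1038 [671.2 118.3  26.8]
640 -1 1056 [671.2 -93.   27.1]
760 1 1441 [791.7 117.2  26.8]
760 -1 1508 [791.5 -93.9  27. ]
820 1 298 [825.3 116.9  26.7]
820 -1 218 [823.8 -94.3  27. ]
```

>>> {"op": "drive_tool", "data": {
  "series": [
    [-0.0398, 0, 0, 0, 0, 0],
    [-0.0398, 0, 0, 0, 0, 0],
    [-0.0398, 0, 0, 0, 0, 0],
    [-0.0398, 0, 0, 0, 0, 0],
    [-0.0398, 0, 0, 0, 0, 0],
    [-0.0398, 0, 0, 0, 0, 0],
    [-0.0398, 0, 0, 0, 0, 0],
    [0, 0, 0, 0, 6.67, 0],
    [0, 0, 0, 0, 6.67, 0],
    [0, 0, 0, 0, 6.67, 0],
    [0, 0, 0, 0, 0, 0],
    [0, 0, 0, 0, 0, 0]
  ],
  "claw": 60
}}

```text
clock: 48.95
position: [394.4, 24.8, 206.7]
eef_rot: [0.001, 0.985, -0.008, 0.173]
force: [-0.5, -0.8, 0.4]
width: 65.6
```

>>> {"op": "drive_tool", "data": {
  "series": [
    [-0.0137, 0, 0.0376, 0, 0, 0],
    [-0.0137, 0, 0.0376, 0, 0, 0],
    [-0.0137, 0, 0.0376, 0, 0, 0],
    [-0.0103, 0, 0.0282, 0, 0, 0],
    [0, 0, 0, 0, 0, 0],
    [0, 0, 0, 0, 0, 0]
  ]
}}

```text
clock: 49.55
position: [394.9, 25.0, 56.6]
eef_rot: [0.001, 0.985, -0.007, 0.172]
force: [0.1, 0.2, 0.4]
width: 65.3
```

```bash
python3 - <<'E'
from h import *
rep(); print(env.get_state()['q'])
lidtilt(550,24)
E
```

```text
49.55 [394.9  25.   56.6] [ 9.000e-04  9.851e-01 -7.400e-03  1.716e-01] [0.1 0.2 0.4] 65.3
[-0.18769203 -0.4613457   2.53273105  0.08809376  0.73208698  1.34259723]
scene 1980 pitch deg 4.69 roll 0.19 z 71.2 x range [448. 654.]
side 1415 pitch deg 4.9 roll 0.11 z 68.9 x range [447. 653.]
```

>>> {"op": "drive_tool", "data": {
  "series": [
    [0.0085, 0, 0.0031, 0, 0, 0],
    [0.0085, 0, 0.0031, 0, 0, 0],
    [-0.0034, 0, 0.0094, 0, 0, 0],
    [-0.0034, 0, 0.0094, 0, 0, 0],
    [0, 0, 0, 0, 0, 0],
    [0, 0, 0, 0, 0, 0]
  ]
}}

```text
clock: 50.25
position: [414.2, 24.5, 38.5]
eef_rot: [0.001, 0.985, -0.007, 0.175]
force: [0.7, 0.1, -0.0]
width: 65.4
```

```bash
python3 - <<'E'
from h import *
rep(); print(env.get_state()['q'].round(3))
E
```

```text
50.25 [414.2  24.5  38.5] [ 0.0015  0.9846 -0.0073  0.1749] [ 0.7  0.1 -0. ] 65.4
[-0.177 -0.339  2.497  0.093  0.638  1.343]
```

>>> {"op": "drive_tool", "data": {
  "series": [
    [-0.0024, 0, 0.0066, 0, 0, 0],
    [-0.0024, 0, 0.0066, 0, 0, 0],
    [0.0047, 0, 0.0017, 0, 0, 0],
    [0.0075, 0, 0.0027, 0, 0, 0],
    [0.0075, 0, 0.0027, 0, 0, 0],
    [0.0075, 0, 0.0027, 0, 0, 0],
    [0.0075, 0, 0.0027, 0, 0, 0],
    [0.0075, 0, 0.0027, 0, 0, 0],
    [0, 0, 0, 0, 0, 0],
    [0, 0, 0, 0, 0, 0]
  ]
}}

```text
clock: 51.25
position: [458.2, 24.0, 22.8]
eef_rot: [0.001, 0.985, -0.007, 0.174]
force: [-0.0, 0.6, -0.7]
width: 65.4
```

```bash
python3 - <<'E'
from h import *
rep(); lidtilt(575,24)
f=grab('side'); cv2.imwrite('pics/sd17.png',cv2.resize(f['img'][170:310,180:400],None,fx=3,fy=3))
E
```

```text
51.25 [458.2  24.   22.8] [ 0.0013  0.9848 -0.0073  0.1737] [-0.   0.6 -0.7] 65.4
scene 2059 pitch deg 5.53 roll 0.17 z 72.6 x range [473. 678.]
side 1472 pitch deg 5.6 roll 0.15 z 70.3 x range [472. 677.]
```

View pics/sd17.png

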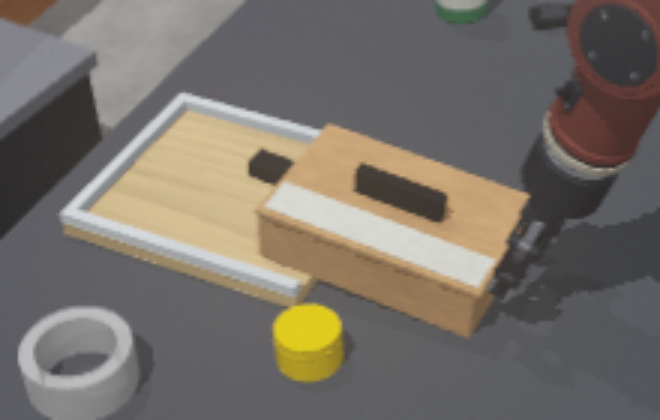

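The carton slides up over the step squarely with the lid on. The fingers push low on the rear wall at crop (515,265).

>>> {"op": "drive_tool", "data": {
  "series": [
    [0.0047, 0, 0.0017, 0, 0, 0],
    [0.0075, 0, 0.0027, 0, 0, 0],
    [0.0075, 0, 0.0027, 0, 0, 0],
    [0.0075, 0, 0.0027, 0, 0, 0],
    [0.0075, 0, 0.0027, 0, 0, 0],
    [0.0075, 0, 0.0027, 0, 0, 0],
    [0.0075, 0, 0.0027, 0, 0, 0],
    [0.0038, 0, 0.0014, 0, 0, 0],
    [0, 0, 0, 0, 0, 0],
    [0, 0, 0, 0, 0, 0]
  ]
}}

```text
clock: 52.4
position: [513.6, 23.4, 22.4]
eef_rot: [0.001, 0.985, -0.007, 0.173]
force: [-5.4, 0.2, 0.8]
width: 65.2
```

```bash
python3 - <<'E'
from h import *
rep(); lidtilt(632,23)
E
```

```text
52.4 [513.6  23.4  22.4] [ 0.0011  0.985  -0.0074  0.1726] [-5.4  0.2  0.8] 65.2
scene 2211 pitch deg 8.2 roll 0.2 z 78.5 x range [529. 735.]
side 1352 pitch deg 8.32 roll 0.11 z 76.2 x range [529. 733.]
```

>>> {"op": "drive_tool", "data": {
  "series": [
    [0.0047, 0, 0.0017, 0, 0, 0],
    [0.0047, 0, 0.0017, 0, 0, 0],
    [0.0038, 0, 0.0014, 0, 0, 0],
    [0, 0, 0, 0, 0, 0],
    [-0.0094, 0, -0.0034, 0, 0, 0],
    [-0.0188, 0, -0.0068, 0, 0, 0],
    [0, 0, 0, 0, 0, 0],
    [0, 0, 0, 0, 0, 0],
    [0, 0, 0, 0, 0, 0]
  ]
}}

```text
clock: 53.4
position: [500.1, 23.1, 24.0]
eef_rot: [0.002, 0.985, -0.007, 0.175]
force: [0.0, -0.0, -0.3]
width: 65.5
```

```bash
python3 - <<'E'
from h import *
rep(); lidtilt(644,23)
E
```

```text
53.4 [500.1  23.1  24. ] [ 0.0015  0.9845 -0.0074  0.175 ] [ 0.  -0.  -0.3] 65.5
scene 2631 pitch deg -0.03 roll 0.28 z 77.7 x range [542. 747.]
side 1221 pitch deg 0.14 roll 0.2 z 75.5 x range [541. 747.]
```

>>> {"op": "drive_tool", "data": {
  "series": [
    [0.0021, 0, -0.0056, 0, 0, 0],
    [0.0075, 0, 0.0027, 0, 0, 0],
    [0.0075, 0, 0.0027, 0, 0, 0],
    [0.0075, 0, 0.0027, 0, 0, 0],
    [0.0075, 0, 0.0027, 0, 0, 0],
    [0.0075, 0, 0.0027, 0, 0, 0],
    [0.0075, 0, 0.0027, 0, 0, 0],
    [0.0075, 0, 0.0027, 0, 0, 0],
    [0.0075, 0, 0.0027, 0, 0, 0],
    [0.0075, 0, 0.0027, 0, 0, 0],
    [0.0075, 0, 0.0027, 0, 0, 0],
    [0, 0, 0, 0, 0, 0]
  ]
}}

```text
clock: 54.7
position: [578.6, 22.3, 28.6]
eef_rot: [0.001, 0.985, -0.007, 0.173]
force: [-0.4, -0.2, -0.5]
width: 65.4
```

```bash
cat >> h.py <<'E'
def lid(cx,cy,z=77):
    for n in ('scene','side'):
        f=grab(n); Q=cloud(f).reshape(-1,3)
        m=(abs(Q[:,2]-z)<3)&(abs(Q[:,0]-cx)<150)&(abs(Q[:,1]-cy)<95); q=Q[m]
        k=(abs(Q[:,2]-z-27)<4)&(abs(Q[:,0]-cx)<80)&(abs(Q[:,1]-cy)<18)
        l=(Q[:,2]>63)&(Q[:,2]<72)&(Q[:,0]>cx+118)&(Q[:,0]<cx+180)&(abs(Q[:,1]-cy)<18)
        print(n,'lid',np.round(cv2.minAreaRect(q[:,:2].astype(np.float32))[0],1),np.percentile(q,[.5,99.5],0).round(1).tolist(),'rib',np.round(Q[k].mean(0),1),np.percentile(Q[k][:,0],[2,98]).round(1),'lug',np.percentile(Q[l],[2,50,98],0).round(1).tolist())
E
python3 - <<'E'
from h import *
rep(); lidtilt(695,22); lid(695,22)
E
```

```text
54.7 [578.6  22.3  28.6] [ 0.0012  0.9849 -0.0073  0.1729] [-0.4 -0.2 -0.5] 65.4
scene 2949 pitch deg -0.11 roll 0.23 z 77.7 x range [593. 798.]
side 1314 pitch deg 0.06 roll 0.37 z 75.4 x range [592. 798.]
scene lid [688.3  22.5] [[573.5, -50.1, 74.4], [810.2, 95.3, 79.9]] rib [700.8  23.4 104.8] [654.3 742. ] lug [[813.8, 8.3, 64.2], [835.3, 21.3, 70.0], [851.8, 33.4, 71.9]]
side lid [678.6  22. ] [[584.1, -51.1, 74.0], [807.9, 96.4, 79.7]] rib [695.7  23.6 102.9] [655.4 737.2] lug [[816.0, 7.5, 63.9], [833.1, 21.7, 68.5], [847.9, 33.3, 71.1]]
```

>>> {"op": "drive_tool", "data": {
  "series": [
    [0.0075, 0, 0.0027, 0, 0, 0],
    [0.0075, 0, 0.0027, 0, 0, 0],
    [0.0075, 0, 0.0027, 0, 0, 0],
    [0.0075, 0, 0.0027, 0, 0, 0],
    [0.0075, 0, 0.0027, 0, 0, 0],
    [0.0075, 0, 0.0027, 0, 0, 0],
    [0.0075, 0, 0.0027, 0, 0, 0],
    [0.0047, 0, 0.0017, 0, 0, 0],
    [0.0028, 0, 0.001, 0, 0, 0],
    [0, 0, 0, 0, 0, 0],
    [0, 0, 0, 0, 0, 0]
  ]
}}

```text
clock: 56.0
position: [641.9, 21.3, 29.2]
eef_rot: [0.001, 0.985, -0.007, 0.173]
force: [-1.8, 0.1, -1.7]
width: 65.3
```

>>> {"op": "drive_tool", "data": {
  "series": [
    [-0.0094, 0, -0.0034, 0, 0, 0],
    [-0.0282, 0, -0.0103, 0, 0, 0],
    [0.0137, 0, -0.0376, 0, 0, 0],
    [0.0137, 0, -0.0376, 0, 0, 0],
    [0.0137, 0, -0.0376, 0, 0, 0],
    [0.0137, 0, -0.0376, 0, 0, 0],
    [-0.0376, 0, -0.0137, 0, 0, 0],
    [-0.0376, 0, -0.0137, 0, 0, 0],
    [-0.0376, 0, -0.0137, 0, 0, 0],
    [0, 0, 0, 0, 0, 0],
    [0, 0, 0, 0, 0, 0]
  ]
}}

```text
clock: 57.1
position: [482.4, 23.5, 191.0]
eef_rot: [0.002, 0.984, -0.007, 0.176]
force: [0.3, -0.1, 0.7]
width: 65.6
```

```bash
python3 - <<'E'
from h import *
rep(); lidtilt(760,22); lid(760,22)
f=grab('scene'); tops(cloud(f),[('press',(604,382),30,72,95)]); cv2.imwrite('pics/s20.png',f['img'])
f=grab('wrist'); cv2.imwrite('pics/w20.png',f['img']); Q=cloud(f).reshape(-1,3)
for lo,hi in ((-40,0),(50,85)):
    m=(Q[:,1]>lo)&(Q[:,1]<hi)&(Q[:,0]>600)&(Q[:,0]<720)
    k=m&(abs(Q[:,2]-16)<3); e=m&(abs(Q[:,2]-77)<3); print('board near edge/visible to',np.percentile(Q[k][:,0],[.5,99.5]).round(1),'lid rear',np.percentile(Q[e][:,0],[.5]).round(1))
E
```

```text
57.1 [482.4  23.5 191. ] [ 0.0016  0.9844 -0.0074  0.176 ] [ 0.3 -0.1  0.7] 65.6
scene 3530 pitch deg -0.12 roll 0.26 z 77.6 x range [657. 863.]
side 1113 pitch deg 0.06 roll 0.21 z 75.6 x range [657. 863.]
scene lid [759.4  21.2] [[648.0, -51.0, 74.3], [873.7, 94.4, 79.9]] rib [763.7  22.4 105. ] [717.4 804.9] lug [[878.7, 7.2, 63.8], [898.9, 20.1, 69.6], [915.4, 32.4, 71.7]]
side lid [759.6  21.9] [[647.5, -52.1, 74.0], [871.7, 94.9, 79.7]] rib [755.   22.4 103. ] [713.4 800.3] lug [[880.9, 6.7, 63.6], [896.5, 20.6, 68.4], [914.0, 33.3, 71.1]]
press 138 [607.5 381.2  81.3] [603.3 382.1] 17.0 [603.3 382.3] [25.  28.8] 79.5
board near edge/visible to [630.8 649.5] lid rear [647.3]
board near edge/visible to [631.5 650.8] lid rear [648.]
```

View pics/s20.png

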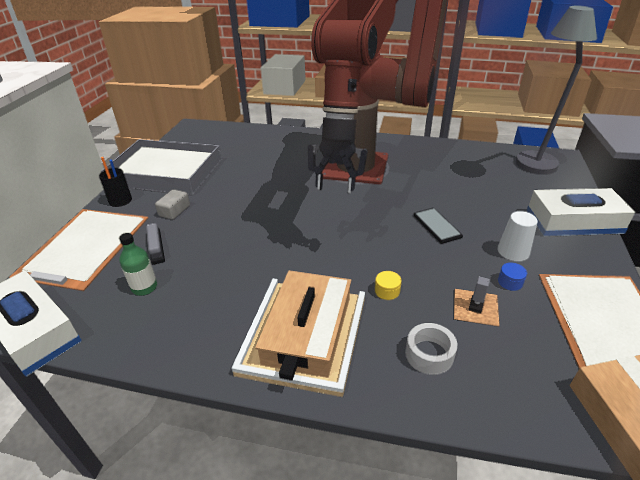

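The carton lies flat on the board inside the rails at (310,325) with its lid on. The press is on its mat at (478,298), and the arm is clear.

```bash
python3 -c "
from bench import hand_in
print(hand_in())"
```

```text
the job is handed in; nothing more can be done
None
```

The job is done and handed in at about 57 s on the robot's clock; hand-in gives no verdict.

- **Packing and lid:** I put the four silver tins in the carton in a 2 × 2 layout and left the yellow and blue ones alone. The lid seated within about 1 mm of centre.
- **Rub:** I rubbed the strip from the near end to the far end at about 5 N by the wrist force. I had no direct reading of the spring; from that force and the height it was compressed roughly 4 to 6 mm.
- **Press:** It stands at the mat's centre, within about 1 mm, and looks upright in the final picture.
- **Carton:** I raised the leading edge by the lug, drew the carton about 65 mm onto the step, and pushed it the rest of the way from behind. It tipped level by itself once I backed off.

**Last checks:**
- The carton's pitch is within about 0.1° and its roll within about 0.3°.
- Its rear edge is about 19 mm past the step, and it sits about 9 mm off the board's centre line.
- The lid reads seated, at 77 mm above the table. The side camera reads heights about 2 mm lower than the scene camera throughout.
- The bystanders look unmoved in the final picture, though I did not measure them. The gripper touches nothing.

No check failed.

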